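Load the wash basket from the ball feeder

ROBOT

A 7-joint arm with a two-finger parallel gripper is mounted at the origin on a cart in front of the work surface, level with it; the furniture and walls round the work are solid. World frame = base frame: x ahead of the robot, y to its left, z up, the work surface at z = 0. Lengths are in mm, angles in rad, forces in N, time in s.
With the tool pointing down it reaches from about 400 to 875 mm from the base axis. Payload 4.4 kg.
Tool frame: the origin (TCP) lies at the very end of the fingers, on their centre line; the grasp point (between the pads) lies 19 mm behind it; z points along the fingers, y is the line along which they close (so a half turn about z gives the same grasp; the last joint's range is limited). The gripper opens to 85 mm and grips with 20 to 120 N. Pads are 22 mm wide; open, the fingers measure 114 mm over their backs; the gripper's body (76 mm by 85 mm) begins 54 mm behind the grasp point. The pads swing forward as they close: fully open they stand 13 mm farther back than shut.
Start: joints at [1.081, 0.628, 0.038, 1.517, -0.027, 0.996, -0.02], TCP at [267.326, -592.499, 231.313] pointing down, gripper open.
Joint ranges: [-3.06, 3.06], [-0.37, 2.12], [-1.25, 1.32], [0.18, 2.47], [-1.1, 4.24], [0.23, 1.98], [-2.94, 2.94]. Speed limits (rad/s): [2.57, 2.57, 3.14, 3.14, 3.14, 3.14, 3.14].

INTERFACE

Orientations are given as [roll, pitch, yaw] about the fixed x, y, z axes, in that order (R = Rz(yaw) Ry(pitch) Rx(roll)).
In Python, from cell import read_state, get_image, camera_info, finish_job gives the robot as it stands.
- The arm moves only by the tool play_rows, never from a script. Its argument "deltas" is one flat list of numbers, 7 for each row, row after row: the shift along the tool's x, y, z in mm, then the turn, a rotation vector about the tool's x, y, z in rad, then the opening, from 0 (shut) to 1 (fully open). In form: [dx, dy, dz, ax, ay, az, grip, dx, dy, dz, ax, ay, az, grip, ...]. A call has 1 to 10 rows; each row is the pose to reach, as a shift and turn from the pose commanded when the call began, along the tool's axes at that moment; what a row does not reach only later rows make up. A row lasts 1/8 s, in which the tool goes at most 62.5 mm and 10.7 degrees, less where a joint would pass 70% of its speed; a pose out of reach is approached as far as the arm can. A call with a gripper value outside its range is refused whole. The fingers move at their own pace and stop on an object; the grip force is fixed at half the most. Time passes only in rows, so rows that repeat a pose let the fingers close. It gives the time, the measured TCP pose, the force, the opening and the grip force at its end, in the units of the state.
- read_state(): the state, without advancing time (a new reading comes with each control period).
- get_image(name): name is "side" or "top" or "wrist"; returns the picture (384x512x3 uint8, red, green, blue); there is no depth.
- camera_info(name): a dict with "fx", "fy", "cx", "cy" (pixels), "T" (4x4, takes a point from camera to world coordinates). Camera axes: x right, y down, z forward; pixel columns grow to the right and rows downward; lengths in mm; the calibration is good to about 2 mm. A picture is of the moment at which its call begins: read the wrist's pose just before it. camera_info takes no time and is no camera call; for the wrist camera it gives the pose at the moment of the call.
- finish_job(): hands the job in; it is judged then, once.
The state is a dict: "clock": time; "qpos": joint angles; "qd": joint speeds; "tau": joint torques, N m; "eef_pos": TCP position; "tool_rot": TCP orientation; "force": force on the tool from outside, world axes, zero at the start; "torque": the same for the moment, N m; "width": finger opening in mm; "gripper_force": force on a finger pad.
Only numpy, scipy, OpenCV 4.12 (cv2) and the standard library are available. Lean on these libraries where they do the work, as an engineer would, in place of code of your own. Each camera call takes 0.05 s, during which the arm holds its last target. There are 200 camera calls.

TASK

With the hook rod, lift the wash basket out of the deep tank and stand it under the feeder's spout, then put the rod back in its stand and slowly turn the drum by its knob (never spin it) until every ball has dropped into the basket. Then fetch the basket with the hook rod again, hang it back in the tank on its two ledges with all the balls in it, and hang the rod back upright in its stand. Lift the basket by the hook only, not with the fingers, and leave the other things on the desk where they are.

Things in the scene. Friction and masses are not known exactly. Their poses are not given: they have to be found in the camera images.
- tank: drained upright steel wash tank, fixed, open on top: outside 88 (x) x 92 (y) x 135 mm high, walls 4 mm. Inside, along both y walls, runs a level ledge 12 mm wide, its top 59.5 mm above the desk, 60 mm clear between the two. A brass drain tap stands 17 mm out of its -x wall near the foot. Origin: centre of its underside
- basket: square aluminium wash basket, about 0.1 kg: cup 46x46x30 mm, walls and floor 2 mm, with a fixed wire bail over it in the plane x = 0 (see basket_bar). Origin: centre of its underside, z up. It starts hanging in the tank by the bail's ears on the two ledges, origin 12 mm above the tank's, axes about as the tank's, top bar 61 mm below the rim
- basket_bar (a point): middle of the bail's level top bar, 62 mm above the basket's underside: 5 mm round wire, level for |y| < 10 mm, then sloping down to level ears 50 mm above the underside that end at y = +-37 mm; thin uprights at y = +-22 mm join it to the cup. Axes as the basket's
- hook_rod: hook rod hanging upright in its stand, about 0.15 kg. Origin: bottom of the hook's bend (wire centre), z up along the rod, hook open toward its +x (see hook_grip). Two equal bends of 5 mm wire at y = +-6 mm; wire centre line in x, z (mm): (0,32) (-10,20) (-10,7) (0,0) (10,7) (10,11). A bar enters from +x with its centre 16 to 23 mm above the origin; hooked, it lies 6 mm above the origin
- hook_grip (a point): grip point on the rod's axis, 129 mm above its origin: black square handle 16x16 mm from 103 to 148 mm above the origin. Below it a round collar, 54 mm across, from 98 to 103 mm, and an 8 mm shank. Axes as the rod's
- hook_stand: heavy loose stand of the rod, 1.2 kg: foot 100x100x10 mm, two side posts and a 72x72 mm plate, top 115 mm above the desk, with a 36 mm square through hole. The hook passes down through the hole and the collar rests on the plate: the rod's origin is then 17 mm above the stand's. Origin: centre of its underside, axes square to the hole. It may get knocked 2 to 4 cm aside
- feeder: fixed rotary ball feeder. Origin: on the desk below the drum's upright axis. Legs hold a 92x92 mm plate, top at 84 mm; on it turns a clear drum, 88 mm across. A chute leads to the spout on the -x side: lip 58 mm from the axis, 42 mm high, 26 mm wide over its 13 mm side walls. A catch tray, 100 mm wide, floor 3 mm, rim 8 mm high, lies below, front edge at x = -133 mm
- basket_place (a point): where the middle of the basket's underside belongs to catch the balls: on the tray floor, 3 mm above the desk, 90 mm before the drum's axis, axes as the feeder's (basket x along feeder x). The cup then stands 9 mm clear of the spout's lip; much nearer, it hits the lip when lowered. Balls still drop in with the basket 10 mm off sideways or 5 mm farther out
- drum (a joint): turn of the drum, rad; grows clockwise seen from above, from 0 to a stop at 5.9; stays where it is left (friction 0.06 N m, lightly damped). At 0 an empty pocket is over the drop hole; the next ones, k = 1 to 6, come over it at k x 0.898 rad, and a ball drops within 0.3 rad of that
- drum_knob (a point): on the drum's axis, 125 mm above the desk: middle of a black upright bar knob, 50 mm long, 12 mm thick, from 109 to 137 mm high, above the drum's flat top at 107 mm. Turns with the drum; the bar lies along its x (along the feeder's x when the drum reads 0)
- ball1: steel ball, 14 mm, about 11 g, origin at its centre; if present it starts in pocket 1 of the drum, counted counterclockwise from the drop hole
- ball2: steel ball, 14 mm, about 11 g, origin at its centre; if present it starts in pocket 2 of the drum, counted counterclockwise from the drop hole
- ball3: steel ball, 14 mm, about 11 g, origin at its centre; if present it starts in pocket 3 of the drum, counted counterclockwise from the drop hole
- ball4: steel ball, 14 mm, about 11 g, origin at its centre; if present it starts in pocket 4 of the drum, counted counterclockwise from the drop hole
- ball5: steel ball, 14 mm, about 11 g, origin at its centre; if present it starts in pocket 5 of the drum, counted counterclockwise from the drop hole
- ball6: steel ball, 14 mm, about 11 g, origin at its centre; if present it starts in pocket 6 of the drum, counted counterclockwise from the drop hole
- padlock: bystander, leave alone: brass padlock lying flat, 63x42x15 mm; origin: centre of its underside
- lock_cylinder: bystander, leave alone: grey lock cylinder lying flat, 38x64x17 mm; origin: centre of its underside
- driver_small: bystander, leave alone: small yellow screwdriver lying flat, 142x19x20 mm; origin: centre of its underside
- key_single: bystander, leave alone: single key with a black bow lying flat, 52x27x6 mm; origin: centre of its underside
Mind the look-alikes: they are no part of the job. What is shaped like the hook_rod but green is not meant. What is shaped like the hook_stand but turquoise is not meant.

How it is judged:
By the outcome, as a careful person would: the job done as asked, in the order asked, and still so for the second after the job is handed in, with the robot touching nothing.
Of ball1, ball2, ball3, ball4, ball5, ball6 only 3 to 6 are there at a start; the rules pass over those that are not, and their reading is None.
At some moment in a run one of hook_stand may be knocked a few centimetres aside while the robot is not near it.
It also fails if it takes over 192 s, if anything falls off the work surface, if the arm or the gripper's body presses on something with over 40 N, if the wrist force passes 120 N, or if a joint passes its speed limit or range.

## Working session

There is one attempt and no reset: what is moved stays moved. The work goes in short steps, Python scripts to look and compute and a tool call to move; the robot and the scene stay as the last step left them, time stands still between calls to the robot, and variables do not carry over. Pictures are saved under pics/ and viewed, at most 14 in all, crops included, and the job is handed in when it is done.

Besides the shell and the picture viewer there is one more tool, called after "Emit:" by a JSON object that holds its "name" and its "arguments", one argument or row to a line. play_rows: Moves the arm, as the interface text tells. Its arguments: {"type":"object","properties":{"deltas":{"type":"array"}},"required":["deltas"]}

```bash
mkdir -p pics; ls
python3 - <<'E'
from cell import *
import cv2,numpy as np
s=read_state();print(s['eef_pos'],s['tool_rot'],s['width'],s['clock'])
for n in('top','side'):
    im=get_image(n);cv2.imwrite(f'pics/{n}0.png',cv2.resize(im[:,:,::-1],(800,600),interpolation=cv2.INTER_CUBIC))
    np.save(f'{n}0.npy',im)
    c=camera_info(n);print(n,c['fx'],c['fy'],c['cx'],c['cy']);print(np.round(c['T'],3))
c=camera_info('wrist');print(c['fx'],np.round(c['T'],3))
E
```

```text
pics
[ 267.08562828 -591.91491218  230.39530776] [-3.13972511e+00  8.67685529e-06  4.23843318e-01] 85.66347324400051 0.0
top 369.8441274730031 369.8441274730031 259.38690716488327 189.89128139665198
[[ 1.200000e-02 -9.940000e-01  1.070000e-01  4.862470e+02]
 [-1.000000e+00 -1.200000e-02 -4.000000e-03  6.269600e+01]
 [ 5.000000e-03 -1.070000e-01 -9.940000e-01  1.195128e+03]
 [ 0.000000e+00  0.000000e+00  0.000000e+00  1.000000e+00]]
side 382.2304332817761 382.2304332817761 254.57575588470286 191.71676422239983
[[-9.26000e-01 -1.75000e-01  3.34000e-01  2.44905e+02]
 [-3.77000e-01  4.75000e-01 -7.95000e-01  8.72852e+02]
 [-1.90000e-02 -8.62000e-01 -5.06000e-01  6.34818e+02]
 [ 0.00000e+00  0.00000e+00  0.00000e+00  1.00000e+00]]
313.84444503037236 [[ 4.11000e-01 -8.77000e-01 -2.48000e-01  3.31138e+02]
 [-9.11000e-01 -3.96000e-01 -1.11000e-01 -5.63550e+02]
 [-1.00000e-03  2.71000e-01 -9.62000e-01  3.73033e+02]
 [ 0.00000e+00  0.00000e+00  0.00000e+00  1.00000e+00]]
```

View pics/top0.png

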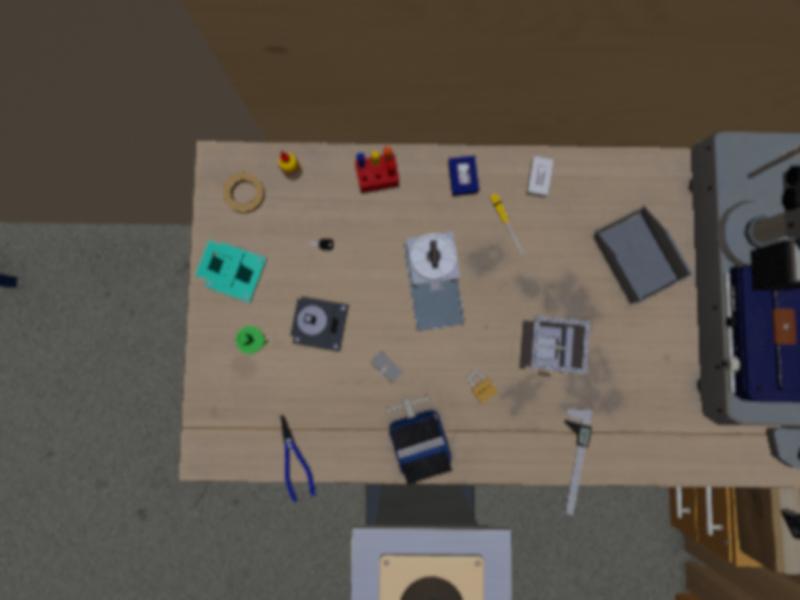

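View pics/side0.png

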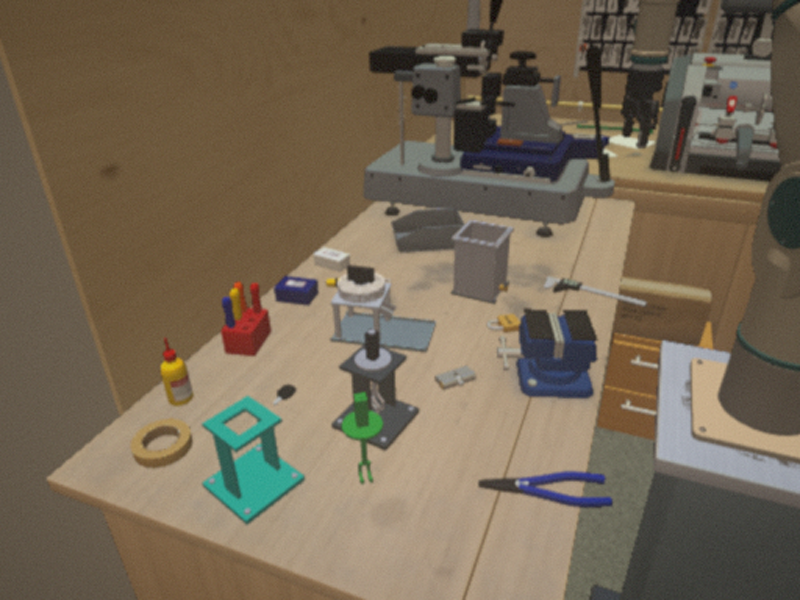

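Candidates (800x600 top picture): black-handled rod in dark stand at (315,320) matches. The green rod at (250,340) and turquoise stand at (232,270) are the look-alikes. The feeder is at (433,260) with its tray at (437,305), and the tank is at (560,345). A close crop will check this.

```bash
cat > h.py <<'E'
import numpy as np,cv2
from cell import *
def ray(c,u,v):
    d=np.array([(u-c['cx'])/c['fx'],(v-c['cy'])/c['fy'],1.]);T=np.array(c['T']);return T[:3,3],T[:3,:3]@d
def onz(c,u,v,z):
    o,d=ray(c,u,v);return o+d*(z-o[2])/d[2]
def proj(c,p):
    T=np.array(c['T']);q=T[:3,:3].T@(np.array(p)-T[:3,3]);return np.array([c['cx']+c['fx']*q[0]/q[2],c['cy']+c['fy']*q[1]/q[2]])
def tri(c1,p1,c2,p2):
    o1,d1=ray(c1,*p1);o2,d2=ray(c2,*p2);A=np.c_[d1,-d2];t=np.linalg.lstsq(A,o2-o1,rcond=None)[0]
    a,b=o1+d1*t[0],o2+d2*t[1];return (a+b)/2,np.linalg.norm(a-b)
def save(im,name,x0,y0,x1,y1,k):
    cv2.imwrite('pics/'+name,cv2.resize(im[y0:y1,x0:x1,::-1],None,fx=k,fy=k,interpolation=cv2.INTER_CUBIC))
E
python3 - <<'E'
from h import *
t=np.load('top0.npy');s=np.load('side0.npy')
a=cv2.resize(t[140:260,180:385],None,fx=3.9,fy=3.9,interpolation=cv2.INTER_CUBIC)[:, :800]
b=cv2.resize(t[140:260,120:230],None,fx=3.9,fy=3.9,interpolation=cv2.INTER_CUBIC)
A=cv2.resize(t[145:250,180:385],None,fx=3.9,fy=3.9);
B=cv2.resize(t[180:235,180:285],None,fx=1,fy=1)
cv2.imwrite('pics/topc.png',cv2.resize(t[145:245,180:380,::-1],(800,400),interpolation=cv2.INTER_CUBIC))
cv2.imwrite('pics/sidec.png',cv2.resize(s[135:310,200:360,::-1],None,fx=3.4,fy=3.4,interpolation=cv2.INTER_CUBIC))
E
```

```text
(no output)
```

View pics/topc.png

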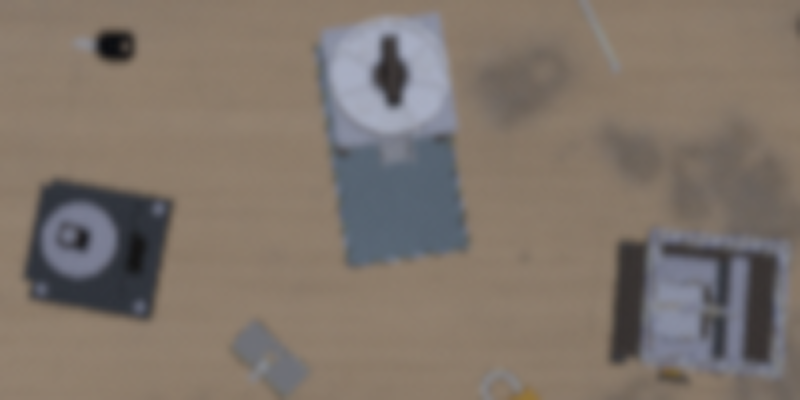

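View pics/sidec.png

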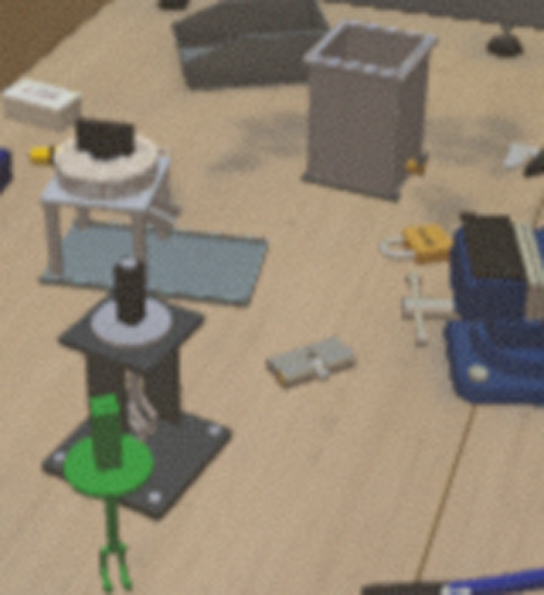

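Run:
```python
from h import *
t=camera_info('top');s=camera_info('side')
T=lambda u,v:(180+u/4,145+v/4)
S=lambda u,v:(200+u/3.4,135+v/3.4)
P=lambda n,u,v,z:print(n,np.round(onz(t,*T(u,v),z)[:2],1))
P('collar',79,240,120)
P('footUR',173,200,10);P('footLR',152,320,10);P('footLL',25,280,10)
P('drum',390,78,107);P('trayL',348,266,8);P('trayR',468,248,8)
P('k1',390,35,137);P('k2',395,105,137)
for c in((650,230),(790,240),(778,378),(640,366)):P('rim',*c,135)
P('lip',398,160,45)
print(tri(t,T(70,238),s,S(125,264)))
print(tri(t,T(392,70),s,S(105,138)))
print('bar',onz(t,*T(712,310),74))
```

```text
collar [555.2 231.2]
footUR [595.4 173.8]
footLR [499.1 188.4]
footLL [529.7 290.6]
drum [679.8   5.1]
trayL [544.1  32.5]
trayR [559.8 -63.8]
k1 [706.1   6.9]
k2 [654.7   2.9]
rim [ 566.5 -181.1]
rim [ 560.5 -281.8]
rim [ 462.  -271.1]
rim [ 469.3 -172.8]
lip [625.8  -4.9]
(array([555.95957572, 231.57131276, 163.58904966]), np.float64(4.8184190831832145))
(array([682.94918743,   4.23687241, 120.55820028]), np.float64(0.8117235506668274))
bar [ 511.01799662 -241.35948408   74.        ]
```

Emit:
{"name": "play_rows", "arguments": {
  "deltas": [50, -30, -30, 0, 0, 0.05, 1, 100, -62, -30, 0, 0, 0.1, 1, 150, -93, -30, 0, 0, 0.18, 1, 200, -123, -30, 0, 0, 0.26, 1, 250, -154, -30, 0, 0, 0.34, 1, 300, -185, -30, 0, 0, 0.42, 1, 345, -212, -30, 0, 0, 0.42, 1, 375, -231, -30, 0, 0, 0.42, 1, 375, -231, -30, 0, 0, 0.42, 1]
}}

```text
clock: 1.23
eef_pos: [516.0, -223.7, 260.8]
tool_rot: [-3.139, -0.0, 0.01]
force: [-0.1, -0.7, -1.3]
width: 85.3
gripper_force: 0.0
```

Run:
```python
from h import *
s=read_state();print(s['eef_pos'],s['tool_rot'],s['qpos'],s['clock'])
im=get_image('wrist');np.save('w1.npy',im);c=camera_info('wrist');np.save('w1c.npy',c)
save(im,'w1.png',0,0,512,384,1.5)
```

```text
[ 515.96905147 -223.73628952  260.79976143] [-3.13947756e+00 -1.26020518e-04  1.03949525e-02] [ 0.28160774  0.47107878  0.11777599  1.7317428  -0.06839364  0.94339224
 -1.13351652] 1.225
```

View pics/w1.png

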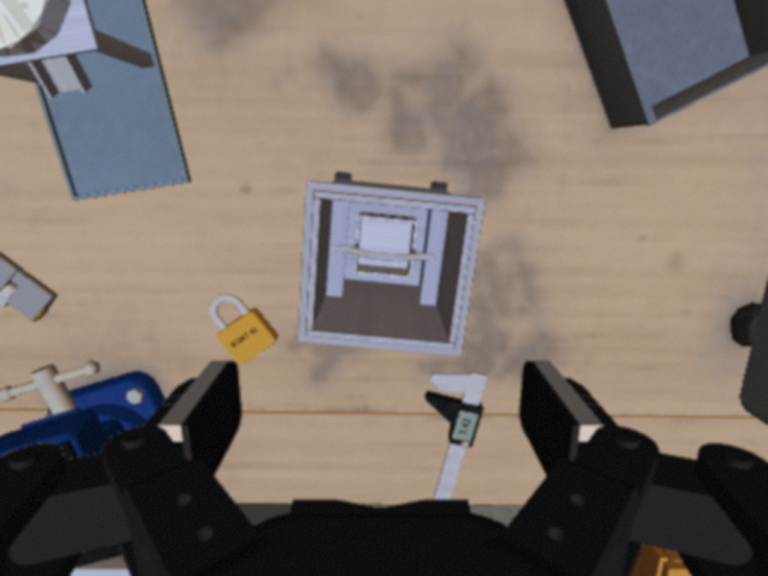

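The rim corners are at (308,182), (484,199), (462,355) and (299,341). The bail runs from (335,247) to (436,257), with its middle at about (386,256).

Run:
```python
from h import *
c=np.load('w1c.npy',allow_pickle=True).item()
for p in((308,182),(484,199),(462,355),(299,341)):print('rim',onz(c,p[0]/1.5,p[1]/1.5,135)[:2].round(1))
for p,z in(((335,247),62),((386,256),74),((436,257),62)):print('bail',onz(c,p[0]/1.5,p[1]/1.5,z)[:2].round(1))
P=np.array([onz(c,p[0]/1.5,p[1]/1.5,135)[:2] for p in((308,182),(484,199),(462,355),(299,341))]);print(P.mean(0))
for p in((72,199),(189,181)):print('tray',onz(c,p[0]/1.5,p[1]/1.5,8)[:2].round(1))
```

```text
rim [ 568.8 -185.6]
rim [ 560.2 -284.3]
rim [ 464.9 -277.2]
rim [ 473.5 -176.8]
bail [ 517.8 -193. ]
bail [ 513.9 -230.4]
bail [ 510.8 -267.6]
[ 516.84054952 -230.96834265]
tray [546.1  29.6]
tray [561.4 -69. ]
```

Emit:
{"name": "play_rows", "arguments": {
  "deltas": [0, -55, -10, 0, 0, -0.17, 1, 5, -110, -10, 0, 0, -0.34, 1, 10, -165, -10, 0, 0, -0.51, 1, 15, -220, -10, 0, 0, -0.68, 1, 20, -275, -10, 0, 0, -0.85, 1, 25, -330, -10, 0, 0, -1.02, 1, 30, -385, -10, 0, 0, -1.19, 1, 35, -430, -10, 0, 0, -1.36, 1, 35, -456, -10, 0, 0, -1.4, 1, 35, -456, -10, 0, 0, -1.4, 1]
}}

```text
clock: 2.52
eef_pos: [547.1, 228.8, 270.9]
tool_rot: [-3.141, 0.0, 1.403]
force: [0.4, -0.1, -0.1]
width: 85.3
gripper_force: 0.0
```

Run:
```python
from h import *
s=read_state();print(s['eef_pos'],s['tool_rot'],s['qpos'],s['clock'])
im=get_image('wrist');np.save('w2.npy',im);c=camera_info('wrist');np.save('w2c.npy',c)
save(im,'w2.png',0,0,512,384,1.5)
```

```text
[547.10493306 228.79743405 270.94569145] [-3.14082784e+00  3.72430890e-04  1.40322638e+00] [-0.2532311   0.5173273  -0.29727623  1.62662926  0.1701884   1.0240143
 -0.77026642] 2.525
```

View pics/w2.png

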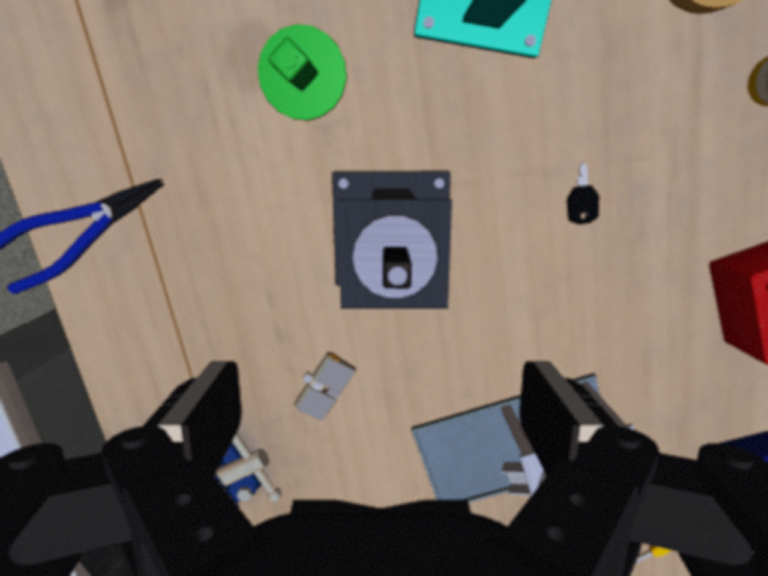

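The black rod hangs in its dark stand: collar centre (395,257), handle top (397,275), edges square to the picture. The green rod (302,72) is the decoy.

Run:
```python
from h import *
c=np.load('w2c.npy',allow_pickle=True).item()
q=lambda u,v,z:onz(c,u/1.5,v/1.5,z)[:2].round(1)
h=q(397.5,275,165);k=q(395,257,120);print(h,k)
for p in((333,199),(451,200),(447,308),(341,308)):print('plate',q(*p,115))
for p in((343,183),(439,183)):print('bolt',q(*p,10))
s=read_state();d=k-s['eef_pos'][:2];y=s['tool_rot'][2]
for m in(h,k):
  d=m-s['eef_pos'][:2];print('tool dx,dy',d@[np.cos(y),np.sin(y)],d@[np.sin(y),-np.cos(y)])
```

```text
[559.1 229.9] [559.2 230.1]
plate [526.8 272.2]
plate [599.6 259.1]
plate [587.8 188.8]
plate [518.  200.7]
bolt [525.9 275.6]
bolt [605.2 262. ]
tool dx,dy 5.121456242236829 10.897782775024439
tool dx,dy 5.335484217850378 10.962528629368682
```

Emit:
{"name": "play_rows", "arguments": {
  "deltas": [5, 11, 20, 0, 0, 0, 1, 5, 11, 60, 0, 0, 0, 1, 5, 11, 100, 0, 0, 0, 1, 5, 11, 130, 0, 0, 0, 1, 5, 11, 143, 0, 0, 0, 1, 5, 11, 143, 0, 0, 0, 0, 5, 11, 143, 0, 0, 0, 0, 5, 11, 143, 0, 0, 0, 0, 5, 11, 143, 0, 0, 0, 0, 5, 11, 143, 0, 0, 0, 0]
}}

```text
clock: 3.82
eef_pos: [559.6, 231.8, 129.4]
tool_rot: [3.14, -0.001, 1.404]
force: [-1.1, -0.1, 5.6]
width: 14.9
gripper_force: 59.3
```

Emit:
{"name": "play_rows", "arguments": {
  "deltas": [0, 0, -15, 0, 0, 0, 0, 0, 0, -35, 0, 0, 0, 0, 0, 0, -65, 0, 0, 0, 0, 0, 0, -95, 0, 0, 0, 0, 0, 0, -125, 0, 0, 0, 0, 0, 0, -150, 0, 0, 0, 0, 0, 0, -160, 0, 0, 0, 0, 0, 0, -160, 0, 0, 0, 0]
}}

```text
clock: 4.82
eef_pos: [559.1, 231.5, 288.7]
tool_rot: [3.141, -0.0, 1.404]
force: [0.1, 0.1, -1.1]
width: 15.2
gripper_force: 58.6
```

Run:
```python
from h import *
s=read_state();print(s['eef_pos'],s['tool_rot'],s['qpos'],s['clock'])
im=get_image('wrist');np.save('w3.npy',im);c=camera_info('wrist');np.save('w3c.npy',c)
e=np.array(s['eef_pos']);cs=camera_info('side');p=proj(cs,e-[0,0,100]);print(p)
si=get_image('side');x,y=p.astype(int)
a=cv2.resize(im[60:320,160:360],(460,598),interpolation=cv2.INTER_CUBIC)
b=cv2.resize(si[y-45:y+35,x-22:x+23],(337,598),interpolation=cv2.INTER_CUBIC)
cv2.imwrite('pics/w3.png',np.hstack([a,b])[:,:,::-1])
```

```text
[559.14849412 231.49296394 288.69170636] [ 3.14092110e+00 -3.44016412e-04  1.40376252e+00] [-0.25047288  0.51904512 -0.30010632  1.56963644  0.16744644  1.07752417
 -0.75975988] 4.825
[236.06170298 202.92344027]
```

View pics/w3.png

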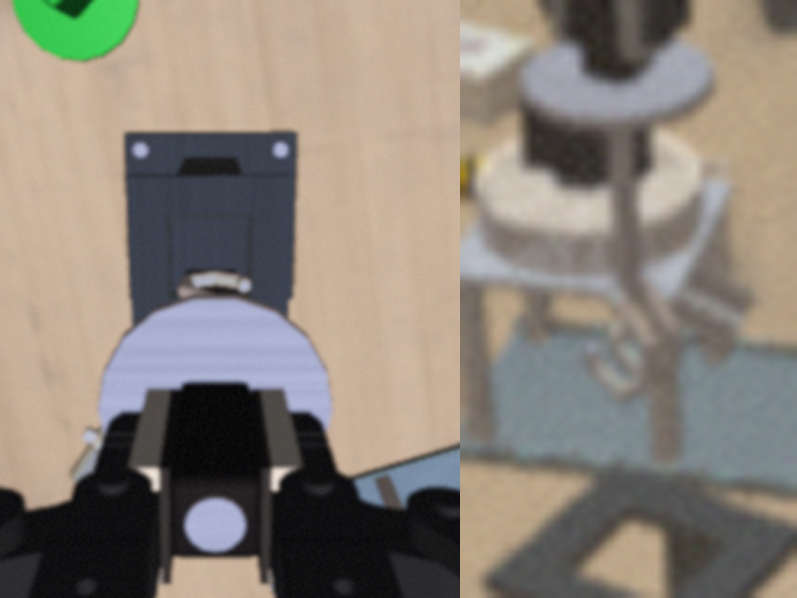

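Emit:
{"name": "play_rows", "arguments": {
  "deltas": [-25, 1, 0, 0, 0, -0.02, 0, -75, 2, 0, 0, 0, -0.04, 0, -133, 4, 0, 0, 0, -0.06, 0, -193, 5, 0, 0, 0, -0.08, 0, -253, 7, 0, 0, 0, -0.08, 0, -313, 9, 0, 0, 0, -0.08, 0, -373, 10, 0, 0, 0, -0.08, 0, -425, 12, 0, 0, 0, -0.08, 0, -455, 13, 0, 0, 0, -0.08, 0, -463, 13, 0, 0, 0, -0.08, 0]
}}

```text
clock: 6.18
eef_pos: [493.6, -229.5, 287.0]
tool_rot: [-3.139, 0.0, 1.48]
force: [0.6, 0.8, -2.0]
width: 15.2
gripper_force: 58.6
```

Emit:
{"name": "play_rows", "arguments": {
  "deltas": [0, 0, 0, 0, 0, 0, 0, 0, 0, 0, 0, 0, 0, 0]
}}

```text
clock: 6.42
eef_pos: [495.4, -225.1, 288.1]
tool_rot: [-3.141, -0.001, 1.487]
force: [0.2, 0.5, -2.8]
width: 15.3
gripper_force: 58.6
```

Run:
```python
from h import *
s=read_state();print(s['eef_pos'],s['tool_rot'],s['qpos'],s['clock'])
im=get_image('wrist');np.save('w4.npy',im);c=camera_info('wrist');np.save('w4c.npy',c)
cv2.imwrite('pics/w4.png',cv2.resize(im[50:250,140:400],(780,600),interpolation=cv2.INTER_CUBIC)[:,:,::-1])
print(proj(c,[514,-230.4,74]),proj(c,[495,-228.7,s['eef_pos'][2]-112]))
```

```text
[ 495.38533684 -225.12571515  288.10819314] [-3.14130488e+00 -1.27297471e-03  1.48661041e+00] [ 0.55247108  0.42243767 -0.25608799  1.73490157  0.12229307  1.00050496
  0.16753992] 6.425
[268.40187911 167.53777495] [251.50329491 191.64316601]
```

View pics/w4.png

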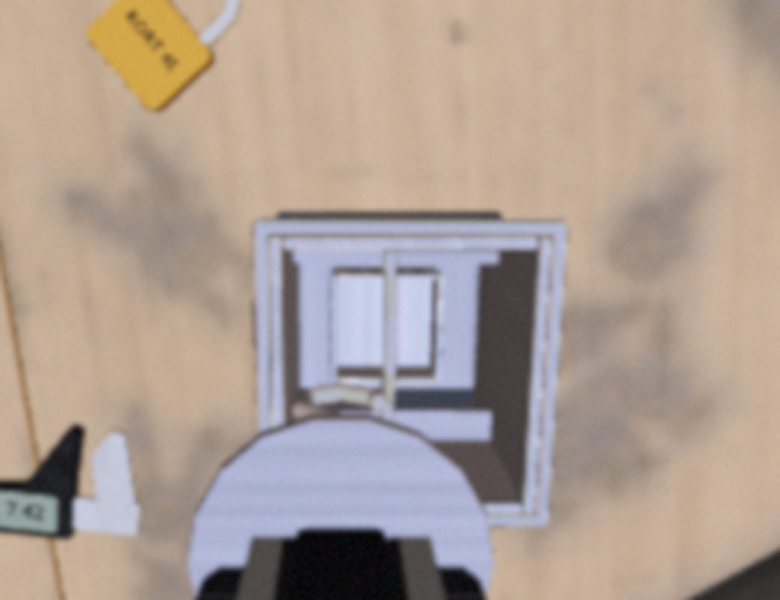

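Clear view: the bail is the vertical line at u=391 (crop), the ledge edges at v=265 and 410, and the hook bend spans 300 to 385 left of it.

Run:
```python
from h import *
c=np.load('w4c.npy',allow_pickle=True).item()
q=lambda u,v,z:onz(c,140+u/3,50+v/3,z)[:2].round(1)
print('ledges',q(390,265,59.5),q(390,410,59.5),'bar',q(391,350,74),'hook+6',q(342,398,176))
for p in((257,222),(566,224),(548,524)):print(q(*p,135))
```

```text
ledges [ 518.8 -198.7] [ 514.7 -257.4] bar [ 516.3 -229.6] hook+6 [ 497.7 -221.1]
[ 475.6 -173.6]
[ 570.4 -182.2]
[ 562.5 -281. ]
```

Emit:
{"name": "play_rows", "arguments": {
  "deltas": [-2, 0, 20, 0, 0, 0, 0, -2, 0, 50, 0, 0, 0, 0, -2, 0, 80, 0, 0, 0, 0, -2, 0, 100, 0, 0, 0, 0, -2, 0, 112, 0, 0, 0, 0, -2, 0, 120, 0, 0, 0, 0, -2, 0, 122, 0, 0, 0, 0, -2, 0, 122, 0, 0, 0, 0]
}}

```text
clock: 7.48
eef_pos: [495.2, -229.3, 166.8]
tool_rot: [3.141, 0.0, 1.484]
force: [-0.1, 0.2, -1.7]
width: 15.2
gripper_force: 58.6
```

Emit:
{"name": "play_rows", "arguments": {
  "deltas": [1, 5, 0, 0, 0, 0, 0, 1, 11, 0, 0, 0, 0, 0, 1, 16, 0, 0, 0, 0, 0, 1, 18, 0, 0, 0, 0, 0, 1, 18, -5, 0, 0, 0, 0, 1, 18, -12, 0, 0, 0, 0, 1, 18, -18, 0, 0, 0, 0, 1, 18, -25, 0, 0, 0, 0, 1, 18, -25, 0, 0, 0, 0]
}}

```text
clock: 8.6
eef_pos: [513.2, -230.0, 192.1]
tool_rot: [3.14, 0.0, 1.484]
force: [-0.3, -0.3, -2.1]
width: 15.3
gripper_force: 58.5
```

Run:
```python
from h import *
s=read_state();print(s['eef_pos'],s['tool_rot'],s['force'],s['clock'])
im=get_image('wrist');np.save('w5.npy',im);c=camera_info('wrist');np.save('w5c.npy',c)
cv2.imwrite('pics/w5.png',cv2.resize(im[30:250,140:400],(709,600),interpolation=cv2.INTER_CUBIC)[:,:,::-1])
```

```text
[ 513.19788472 -229.95246714  192.0872251 ] [3.14022069e+00 4.43085183e-04 1.48371396e+00] [-0.25158498 -0.34373593 -2.06604117] 8.6
```

View pics/w5.png

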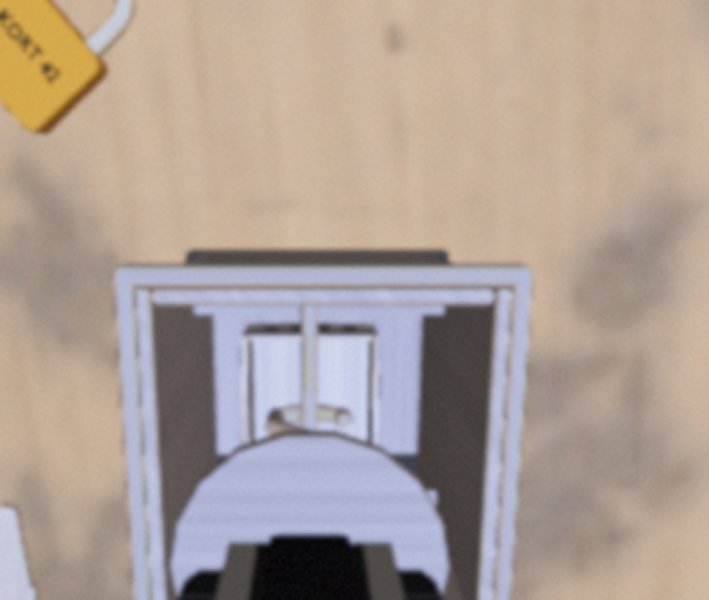

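Emit:
{"name": "play_rows", "arguments": {
  "deltas": [0, 0, -8, 0, 0, 0, 0, 0, 0, -22, 0, 0, 0, 0, 0, 0, -38, 0, 0, 0, 0, 0, 0, -54, 0, 0, 0, 0, 0, 0, -70, 0, 0, 0, 0, 0, 0, -86, 0, 0, 0, 0, 0, 0, -102, 0, 0, 0, 0, 0, 0, -118, 0, 0, 0, 0, 0, 0, -128, 0, 0, 0, 0, 0, 0, -132, 0, 0, 0, 0]
}}

```text
clock: 9.9
eef_pos: [513.0, -229.8, 324.1]
tool_rot: [3.141, 0.0, 1.484]
force: [0.6, -0.1, -2.8]
width: 15.2
gripper_force: 58.5
```

Run:
```python
from h import *
s=read_state();print(s['eef_pos'],s['tool_rot'],s['qpos'],s['force'],s['clock'])
im=get_image('wrist');np.save('w5.npy',im);c=camera_info('wrist');np.save('w5c.npy',c)
e=s['eef_pos'];x,y=proj(camera_info('side'),e-[0,0,130]).astype(int);si=get_image('side')
b=cv2.resize(si[y-60:y+60,x-40:x+40],(400,600),interpolation=cv2.INTER_CUBIC)
a=cv2.resize(im[100:250,160:260+0],(400,600),interpolation=cv2.INTER_CUBIC)
a=cv2.resize(im[70:250,200:320],(400,600),interpolation=cv2.INTER_CUBIC)
cv2.imwrite('pics/w6.png',np.hstack([a,b])[:,:,::-1])
```

```text
[ 512.96890269 -229.80540133  324.05593579] [3.14079777e+00 2.36675580e-04 1.48377146e+00] [ 0.54414479  0.41671047 -0.25557195  1.63526318  0.11492091  1.10353938
  0.17072853] [ 0.57103552 -0.074585   -2.81434549] 9.9
```

View pics/w6.png

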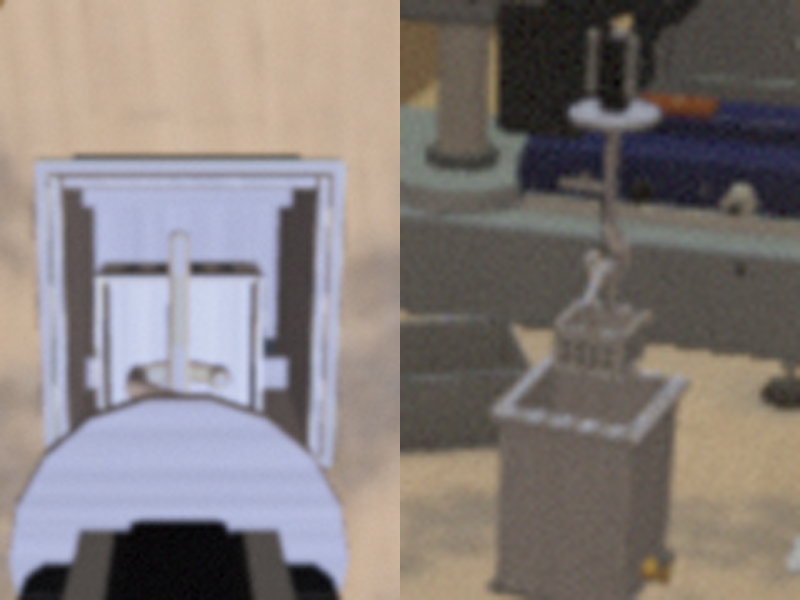

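Emit:
{"name": "play_rows", "arguments": {
  "deltas": [5, 1, 0, 0, 0, -0.01, 0, 16, 4, 0, 0, 0, -0.03, 0, 34, 9, 0, 0, 0, -0.05, 0, 59, 15, 0, 0, 0, -0.08, 0, 88, 23, 0, 0, 0, -0.11, 0, 120, 31, 0, 0, 0, -0.14, 0, 150, 39, 0, 0, 0, -0.17, 0, 177, 46, 0, 0, 0, -0.2, 0, 200, 52, 0, 0, 0, -0.22, 0, 216, 57, 0, 0, 0, -0.24, 0]
}}

```text
clock: 11.25
eef_pos: [588.7, -17.1, 323.3]
tool_rot: [3.142, -0.001, 1.727]
force: [-0.2, -0.8, -2.7]
width: 15.2
gripper_force: 58.5
```

Emit:
{"name": "play_rows", "arguments": {
  "deltas": [6, 1, 0, 0, 0, 0, 0, 9, 2, 0, 0, 0, 0, 0, 11, 2, 0, 0, 0, 0, 0, 11, 2, 0, 0, 0, 0, 0, 11, 2, 0, 0, 0, 0, 0, 11, 2, 0, 0, 0, 0, 0]
}}

```text
clock: 12.0
eef_pos: [588.7, -8.7, 323.4]
tool_rot: [3.142, 0.0, 1.723]
force: [0.4, 0.0, -1.8]
width: 15.2
gripper_force: 58.6
```

Run:
```python
from h import *
s=read_state();print(s['eef_pos'],s['tool_rot'],s['qpos'],s['force'],s['clock'])
im=get_image('wrist');np.save('w7.npy',im);c=camera_info('wrist');np.save('w7c.npy',c)
save(im,'w7.png',0,0,512,384,1.5)
```

```text
[588.66199234  -8.72920113 323.37164938] [3.14151918e+00 1.75161671e-04 1.72329254e+00] [ 0.19376009  0.46903478 -0.35231092  1.56202038  0.17261061  1.14123
 -0.04310837] [ 0.36890603  0.02235033 -1.7512165 ] 12.0
```

View pics/w7.png

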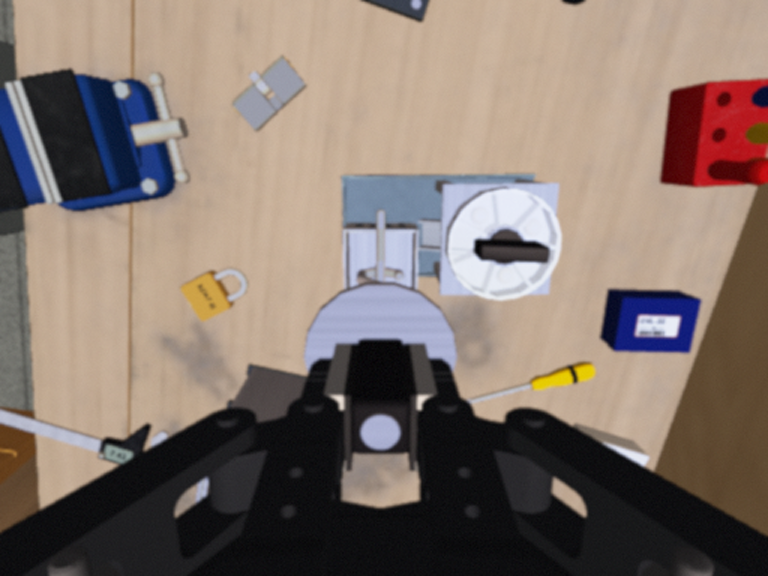

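Run:
```python
from h import *
c=np.load('w7c.npy',allow_pickle=True).item()
q=lambda u,v,z:onz(c,u/1.5,v/1.5,z)[:2]
s=read_state();y=1.723-np.pi/2;e=s['eef_pos'][:2]
X=np.array([np.cos(y),np.sin(y)]);Y=np.array([-X[1],X[0]])
f=lambda n,p:print(n,p.round(1),'rel TCP feeder axes',((p-e)@X).round(1),((p-e)@Y).round(1))
f('drum',q(504,244,107));f('knob',q(511,250,137))
f('plLT',q(441,184,84));f('plLB',q(440,295,84));f('plRT',q(558,184,84))
f('lip',q(420,233,45));f('trayLT',q(343,176,8))
f('bar',q(380,277,218));f('barend',q(380,211,206));f('cupL',q(344,232,186));f('cupR',q(417,230,186))
```

```text
drum [684.7   7.4] rel TCP feeder axes 97.4 1.3
knob [681.8   8.3] rel TCP feeder axes 94.6 2.6
plLT [631.2  43.6] rel TCP feeder axes 50.0 45.2
plLB [647.6 -47.1] rel TCP feeder axes 52.5 -46.9
plRT [723.1  57.8] rel TCP feeder axes 143.0 45.2
lip [625.9  -3.4] rel TCP feeder axes 37.6 -0.4
trayLT [548.3  33.6] rel TCP feeder axes -33.5 47.8
bar [589.5  -4.5] rel TCP feeder axes 1.4 4.0
barend [584.3  29.4] rel TCP feeder axes 1.4 38.3
cupL [565.3  11.4] rel TCP feeder axes -20.1 23.4
cupR [608.2  19.3] rel TCP feeder axes 23.6 24.6
```

Emit:
{"name": "play_rows", "arguments": {
  "deltas": [-1, 3, 4, 0, 0, 0, 0, -1, 4.5, 14, 0, 0, 0, 0, -1, 4.5, 30, 0, 0, 0, 0, -1, 4.5, 50, 0, 0, 0, 0, -1, 4.5, 72, 0, 0, 0, 0, -1, 4.5, 94, 0, 0, 0, 0, -1, 4.5, 114, 0, 0, 0, 0, -1, 4.5, 130, 0, 0, 0, 0, -1, 4.5, 141, 0, 0, 0, 0, -1, 4.5, 144, 0, 0, 0, 0]
}}

```text
clock: 13.3
eef_pos: [593.0, -8.7, 178.6]
tool_rot: [-3.141, -0.0, 1.724]
force: [-0.6, 0.2, -2.3]
width: 15.3
gripper_force: 58.6
```

Run:
```python
from h import *
s=read_state();print(s['eef_pos'],s['tool_rot'],s['clock'])
im=get_image('wrist');np.save('w8.npy',im);c=camera_info('wrist');np.save('w8c.npy',c)
save(im,'w8.png',180,40,400,240,3)
```

```text
[592.98879608  -8.71059125 178.57903367] [-3.14065935e+00 -1.37722047e-04  1.72379049e+00] 13.3
```

View pics/w8.png

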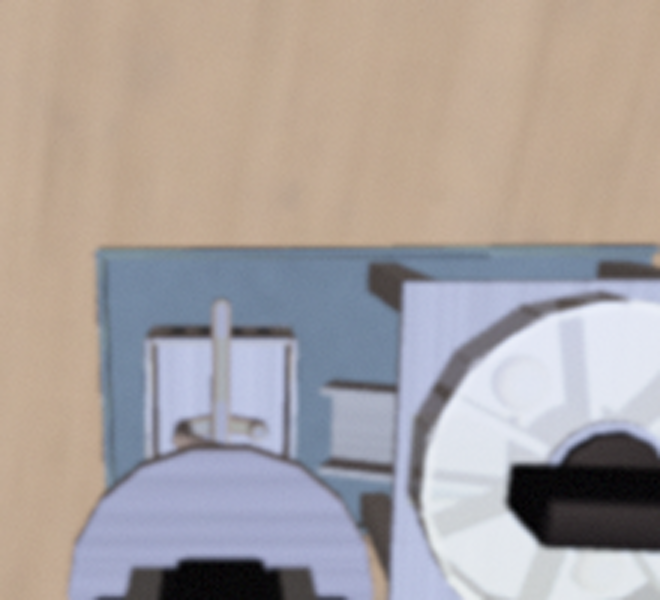

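Emit:
{"name": "play_rows", "arguments": {
  "deltas": [-2, 0, 1, 0, 0, 0, 0, -4, 0, 3, 0, 0, 0, 0, -4, 0, 5, 0, 0, 0, 0, -4, 0, 7, 0, 0, 0, 0, -4, 0, 9, 0, 0, 0, 0, -4, 0, 12, 0, 0, 0, 0, -4, 0, 16, 0, 0, 0, 0, -4, 0, 20, 0, 0, 0, 0, -4, 0, 22, 0, 0, 0, 0, -4, 0, 22, 0, 0, 0, 0]
}}

```text
clock: 14.6
eef_pos: [593.8, -12.6, 157.1]
tool_rot: [-3.141, -0.0, 1.724]
force: [-0.3, 0.1, -1.8]
width: 15.2
gripper_force: 58.6
```

Emit:
{"name": "play_rows", "arguments": {
  "deltas": [0, -5, 0, 0, 0, 0, 0, 0, -11, 0, 0, 0, 0, 0, 0, -17, 0, 0, 0, 0, 0, 0, -22, 0, 0, 0, 0, 0, 0, -23, 0, 0, 0, 0, 0, 0, -23, -15, 0, 0, 0, 0, 0, -23, -40, 0, 0, 0, 0, 0, -23, -80, 0, 0, 0, 0, 0, -23, -120, 0, 0, 0, 0, 0, -23, -140, 0, 0, 0, 0]
}}

```text
clock: 15.85
eef_pos: [572.5, -15.8, 301.0]
tool_rot: [3.136, 0.001, 1.724]
force: [0.7, 0.0, -1.8]
width: 15.3
gripper_force: 58.8
```

Run:
```python
from h import *
s=read_state();print(s['eef_pos'],s['tool_rot'],s['clock'])
im=get_image('wrist');np.save('w9.npy',im);c=camera_info('wrist');np.save('w9c.npy',c)
t=get_image('top');np.save('t9.npy',t)
a=cv2.resize(im[100:220,220:400],(800,533),interpolation=cv2.INTER_CUBIC)
t0=np.load('top0.npy')
# stand shift check in top image: dark-blue-grey mask around old place
for n,i in(('t0',t0),('t9',t)):
    r=i[170:250,160:240].astype(int);m=(r.sum(2)<230)&(abs(r[:,:,0]-r[:,:,2])<60)
    y,x=np.nonzero(m);print(n,m.sum(),x.mean()+160,y.mean()+170)
cv2.imwrite('pics/w9.png',a[:,:,::-1])
```

```text
[572.48774686 -15.77131688 300.99774609] [3.13648140e+00 5.43159161e-04 1.72393749e+00] 15.85
t0 640 204.546875 207.6609375
t9 942 202.85138004246284 206.66985138004247
```

View pics/w9.png

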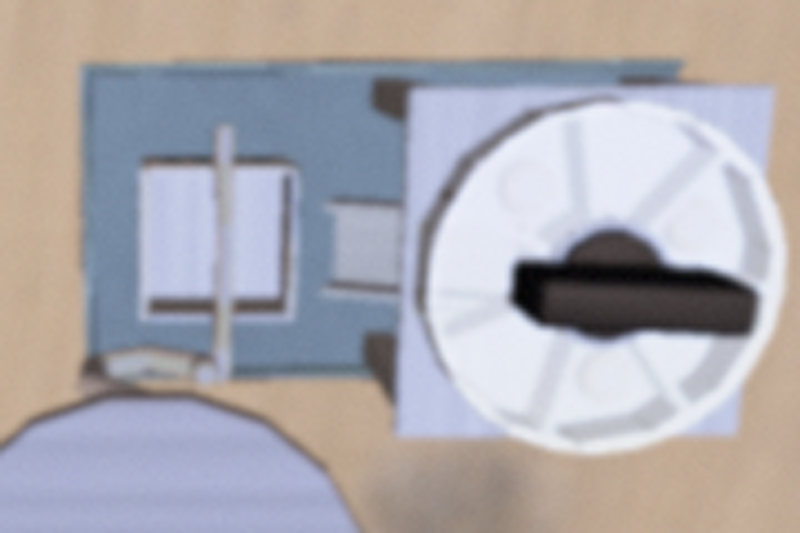

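The basket stands well: cup centred on the chute, with a gap of about 9 mm to the lip. Next is returning the rod, using masks only.

Emit:
{"name": "play_rows", "arguments": {
  "deltas": [20, 2, 0, 0, 0, 0.04, 0, 60, 6, 0, 0, 0, 0.1, 0, 110, 11, 0, 0, 0, 0.16, 0, 160, 16, 0, 0, 0, 0.22, 0, 205, 20, 0, 0, 0, 0.28, 0, 235, 23, 0, 0, 0, 0.32, 0, 246, 24, 0, 0, 0, 0.32, 0, 246, 24, 0, 0, 0, 0.32, 0, 246, 24, 0, 0, 0, 0.32, 0]
}}

```text
clock: 17.08
eef_pos: [557.8, 228.3, 297.0]
tool_rot: [3.142, 0.002, 1.402]
force: [0.7, -0.8, -1.8]
width: 15.3
gripper_force: 58.7
```

```bash
cat > stand.py <<'E'
from h import *
def bolts(im,c):
    g=im.astype(int);dark=((g.max(2)<95)).astype(np.uint8)
    dark=cv2.morphologyEx(dark,cv2.MORPH_CLOSE,np.ones((9,9)))
    lum=g.sum(2)/3
    m=((lum>115)&(dark>0)&(g[:,:,2]>=g[:,:,0]-5)).astype(np.uint8)
    n,l,st,ce=cv2.connectedComponentsWithStats(m)
    return [(ce[i].round(1),st[i,4],onz(c,*ce[i],10)[:2].round(1)) for i in range(1,n) if 6<=st[i,4]<=90 and ce[i][1]<240]
E
python3 - <<'E'
from stand import *
s=read_state();print(s['eef_pos'],s['tool_rot'],s['clock'])
im=get_image('wrist');np.save('w10.npy',im);c=camera_info('wrist');np.save('w10c.npy',c)
for n in('w2','w3','w10'):
    print(n);[print(b) for b in bolts(np.load(n+'.npy'),np.load(n+'c.npy',allow_pickle=True).item())]
E
```

```text
[557.84974921 228.31447917 297.02655139] [3.14152852e+00 1.76951031e-03 1.40155791e+00] 17.075
w2
(array([228.4, 121.7]), np.int32(31), array([525.6, 276. ]))
(array([292.5, 121.5]), np.int32(32), array([605.1, 262.7]))
(array([270. , 183.5]), np.int32(6), array([564.8, 187.9]))
w3
(array([220.7, 124.9]), np.int32(39), array([524.4, 277.7]))
(array([281.7, 124.8]), np.int32(38), array([603.4, 264.5]))
w10
(array([221.8, 121.5]), np.int32(36), array([525.3, 278.4]))
(array([281.8, 121.2]), np.int32(37), array([604.5, 265.3]))
(array([ 76. , 140.5]), np.int32(6), array([324.8, 287.1]))
```

Emit:
{"name": "play_rows", "arguments": {
  "deltas": [0, 0, 20, 0, 0, 0, 0, 0, 0, 40, 0, 0, 0, 0, 0, 0, 52, 0, 0, 0, 0, 0, 0, 52, 0, 0, 0, 0, 0, 0, 52, 0, 0, 0, 0]
}}

```text
clock: 17.75
eef_pos: [557.9, 230.6, 246.1]
tool_rot: [3.14, -0.001, 1.403]
force: [0.1, 0.6, -2.1]
width: 15.2
gripper_force: 58.7
```

Emit:
{"name": "play_rows", "arguments": {
  "deltas": [1.6, 1.6, 0, 0, 0, 0, 0, 1.6, 1.6, 10, 0, 0, 0, 0, 1.6, 1.6, 30, 0, 0, 0, 0, 1.6, 1.6, 55, 0, 0, 0, 0, 1.6, 1.6, 80, 0, 0, 0, 0, 1.6, 1.6, 98, 0, 0, 0, 0, 1.6, 1.6, 108, 0, 0, 0, 0, 1.6, 1.6, 114, 0, 0, 0, 0, 1.6, 1.6, 116, 0, 0, 0, 0, 1.6, 1.6, 116, 0, 0, 0, 0]
}}

```text
clock: 19.0
eef_pos: [559.6, 232.2, 129.9]
tool_rot: [3.141, -0.001, 1.404]
force: [-0.3, 0.6, -1.9]
width: 15.2
gripper_force: 58.9
```

Emit:
{"name": "play_rows", "arguments": {
  "deltas": [0, 0, 0.7, 0, 0, 0, 0, 0, 0, 0.7, 0, 0, 0, 0.1, 0, 0, 0.7, 0, 0, 0, 0.2, 0, 0, 0.7, 0, 0, 0, 0.6, 0, 0, 0.7, 0, 0, 0, 1, 0, 0, 0.7, 0, 0, 0, 1, 0, 0, -20, 0, 0, 0, 1, 0, 0, -60, 0, 0, 0, 1, 0, 0, -100, 0, 0, 0, 1, 0, 0, -125, 0, 0, 0, 1]
}}

```text
clock: 20.25
eef_pos: [559.8, 232.3, 256.5]
tool_rot: [3.139, -0.001, 1.404]
force: [-0.0, -0.6, -0.7]
width: 85.4
gripper_force: 0.0
```

Emit:
{"name": "play_rows", "arguments": {
  "deltas": [-15, 12, 0, 0, 0, -0.15, 1, -45, 35, 0, 0, 0, -0.32, 1, -75, 59, 0, 0, 0, -0.49, 1, -105, 83, 0, 0, 0, -0.66, 1, -135, 106, 0, 0, 0, -0.83, 1, -165, 130, 0, 0, 0, -1.0, 1, -190, 150, 0, 0, 0, -1.17, 1, -201, 158, 0, 0, 0, -1.34, 1, -201, 159, 0, 0, 0, -1.51, 1, -201, 159, 0, 0, 0, -1.68, 1]
}}

```text
clock: 21.5
eef_pos: [682.6, 6.8, 254.0]
tool_rot: [3.142, -0.0, 3.088]
force: [1.0, 0.5, -0.2]
width: 85.3
gripper_force: 0.0
```

Emit:
{"name": "play_rows", "arguments": {
  "deltas": [0, 0, 0, 0, 0, -0.15, 1, 0, 0, 0, 0, 0, -0.22, 1, 0, 0, 0, 0, 0, -0.22, 1, 0, 0, 0, 0, 0, -0.22, 1]
}}

```text
clock: 22.0
eef_pos: [682.6, 7.2, 254.3]
tool_rot: [-3.141, -0.0, -2.981]
force: [0.6, -0.1, -0.1]
width: 85.3
gripper_force: 0.0
```

```bash
cat > knob.py <<'E'
from h import *
def knob(im,c,z=137):
    # drum: big white area; knob: black blob inside near expected
    g=im.astype(int);m=(g.max(2)<100).astype(np.uint8)
    n,l,st,ce=cv2.connectedComponentsWithStats(m);u=proj(c,[683,7,130])
    i=min((i for i in range(1,n) if st[i,4]>150),key=lambda i:np.hypot(*(ce[i]-u)))
    r=cv2.minAreaRect(np.argwhere(l==i)[:,::-1].astype(np.float32));b=cv2.boxPoints(r)
    return ce[i],st[i],r,np.array([onz(c,*p,z)[:2] for p in b]).round(1)
E
python3 - <<'E'
from knob import *
s=read_state();print(s['eef_pos'],s['tool_rot'],s['qpos'],s['clock'])
im=get_image('wrist');np.save('w11.npy',im);c=camera_info('wrist');np.save('w11c.npy',c)
print(*knob(im,c),sep='\n');print(proj(c,[683,7,137]))
g=cv2.cvtColor(im,cv2.COLOR_RGB2GRAY);u=proj(c,[683,7,137]).astype(int)
print(cv2.resize(g,None,fx=.25,fy=.25,interpolation=cv2.INTER_AREA)[u[1]//4-12:u[1]//4+12,u[0]//4-14:u[0]//4+15])
E
```

```text
[682.57255448   7.23178164 254.26559942] [-3.14148839e+00 -9.11907777e-05 -2.98074738e+00] [ 0.34236952  0.75688442 -0.76497406  1.37228985  0.53072273  1.22158838
  1.26648836] 22.0
[251.47336683 181.84120603]
[238 154  28  59 995]
((251.5, 183.0), (58.0, 27.0), 90.0)
[[659.1  -9.4]
 [655.4  12.8]
 [705.9  21.6]
 [709.7  -1.8]]
[252.77979653 184.50640813]
[[153 155 172 181 181 180 180 168 188 213 213 212 214 214 215 216 214 219
  213 186 170 176 177 177 176 171 159 159 159]
 [153 156 170 179 179 179 188 211 220 219 208 211 214 214 215 215 213 217
  208 220 210 173 177 178 177 171 161 159 160]
 [151 154 167 178 178 192 220 219 218 218 215 208 214 214 215 215 212 209
  215 218 218 216 185 173 174 170 164 163 163]
 [149 152 169 183 189 220 220 220 220 219 219 208 213 214 215 215 210 209
  217 212 216 218 218 185 174 169 164 165 165]
 [145 150 163 177 203 219 218 218 218 218 218 212 186 102 102 140 205 215
  208 211 210 216 220 214 178 170 163 164 164]
 [144 150 164 197 206 219 218 219 218 219 218 214 141  19  17  47 199 215
  212 215 214 214 218 216 184 167 161 161 162]
 [146 151 164 2
[... 1463 characters left out ...]
206 198 179 180 198 202  69  54  49 164 212 197
  182 176 192 207 180 178 176 158 158 157 157]
 [156 155 156 175 179 179 181 199 215 199 179 172 135 141 119 167 177 180
  196 211 198 181 178 178 176 160 158 157 158]
 [156 156 156 155 156 157 157 158 166 190 209 201 202 214 198 193 203 208
  194 169 159 158 159 160 160 159 158 158 158]
 [155 155 154 154 154 155 156 156 155 155 160 169 178 186 184 179 172 160
  156 155 156 156 156 156 156 156 156 157 156]
 [155 156 156 157 155 155 156 156 155 154 155 155 156 157 157 155 154 155
  156 156 156 157 156 156 155 156 156 157 156]
 [156 156 158 159 159 157 158 158 157 157 158 156 156 157 157 155 155 154
  155 153 153 152 154 155 155 156 157 157 157]]
```

Emit:
{"name": "play_rows", "arguments": {
  "deltas": [0, -1, 30, 0, 0, 0, 1, 0, -1, 70, 0, 0, 0, 1, 0, -1, 105, 0, 0, 0, 1, 0, -1, 128, 0, 0, 0, 1, 0, -1, 138, 0, 0, 0, 1, 0, -1, 140, 0, 0, 0, 1, 0, -1, 140, 0, 0, 0, 0, 0, -1, 140, 0, 0, 0, 0, 0, -1, 140, 0, 0, 0, 0, 0, -1, 140, 0, 0, 0, 0]
}}

```text
clock: 23.3
eef_pos: [683.0, 5.8, 114.7]
tool_rot: [-3.14, 0.001, -2.979]
force: [2.5, -15.6, 5.8]
width: 12.7
gripper_force: 11.4
```

Run:
```python
from h import *
s=read_state();print(s['eef_pos'],s['tool_rot'],s['qpos'],s['force'],s['torque'],s['width'])
```

```text
[683.01574074   5.83061265 114.70985007] [-3.14045617e+00  5.25125613e-04 -2.97938632e+00] [ 0.3167798   0.89497952 -0.69032094  1.5035033   0.6434564   0.97860479
  1.17679993] [  2.47178458 -15.60531154   5.7539472 ] [-3.36263925 -0.8546678  -0.18810324] 12.711302290662385
```

Emit:
{"name": "play_rows", "arguments": {
  "deltas": [0, -1, 0, 0, 0, 0, 0, 0, -1, 0, 0, 0, 0, 0, 0, -1, 0, 0, 0, 0, 0]
}}

```text
clock: 23.68
eef_pos: [683.2, 5.7, 114.9]
tool_rot: [3.141, 0.001, -2.979]
force: [-0.5, -0.1, 4.4]
width: 10.1
gripper_force: 61.3
```

Emit:
{"name": "play_rows", "arguments": {
  "deltas": [0, 0, 0, 0, 0, 0.03, 0, 0, 0, 0, 0, 0, 0.09, 0, 0, 0, 0, 0, 0, 0.15, 0, 0, 0, 0, 0, 0, 0.22, 0, 0, 0, 0, 0, 0, 0.29, 0, 0, 0, 0, 0, 0, 0.36, 0, 0, 0, 0, 0, 0, 0.43, 0, 0, 0, 0, 0, 0, 0.5, 0, 0, 0, 0, 0, 0, 0.57, 0, 0, 0, 0, 0, 0, 0.64, 0]
}}

```text
clock: 24.92
eef_pos: [683.2, 6.0, 114.9]
tool_rot: [3.141, 0.001, 2.662]
force: [-1.1, 1.0, 5.0]
width: 10.7
gripper_force: 61.3
```

Emit:
{"name": "play_rows", "arguments": {
  "deltas": [0, 0, 0, 0, 0, 0.07, 0, 0, 0, 0, 0, 0, 0.14, 0, 0, 0, 0, 0, 0, 0.21, 0, 0, 0, 0, 0, 0, 0.28, 0, 0, 0, 0, 0, 0, 0.35, 0, 0, 0, 0, 0, 0, 0.42, 0, 0, 0, 0, 0, 0, 0.49, 0, 0, 0, 0, 0, 0, 0.56, 0, 0, 0, 0, 0, 0, 0.63, 0, 0, 0, 0, 0, 0, 0.7, 0]
}}

```text
clock: 26.18
eef_pos: [683.5, 6.3, 114.9]
tool_rot: [3.14, -0.0, 1.962]
force: [0.1, 1.4, 4.1]
width: 11.0
gripper_force: 61.2
```

Run:
```python
from h import *
s=read_state();print(s['eef_pos'],s['tool_rot'],s['qpos'],s['force'],s['torque'],s['width'])
w=get_image('wrist');c=camera_info('wrist');np.save('w12.npy',w);np.save('w12c.npy',c)
t=get_image('top');np.save('t12.npy',t)
```

```text
[683.52162687   6.27189291 114.85715623] [ 3.13988673e+00 -2.99095767e-04  1.96233264e+00] [ 0.14452357  0.82473561 -0.35138161  1.5085776   0.33694173  0.86683628
  0.06963009] [0.10883735 1.42414836 4.09604253] [0.10969331 0.09437768 0.11180359] 10.952160261674909
```

Emit:
{"name": "play_rows", "arguments": {
  "deltas": [0, 0, 0, 0, 0, 0.07, 0, 0, 0, 0, 0, 0, 0.14, 0, 0, 0, 0, 0, 0, 0.21, 0, 0, 0, 0, 0, 0, 0.28, 0, 0, 0, 0, 0, 0, 0.35, 0, 0, 0, 0, 0, 0, 0.42, 0, 0, 0, 0, 0, 0, 0.49, 0, 0, 0, 0, 0, 0, 0.56, 0, 0, 0, 0, 0, 0, 0.63, 0, 0, 0, 0, 0, 0, 0.7, 0]
}}

```text
clock: 27.52
eef_pos: [683.9, 6.3, 114.8]
tool_rot: [3.14, -0.002, 1.264]
force: [1.6, 2.5, 4.3]
width: 10.6
gripper_force: 61.2
```

Emit:
{"name": "play_rows", "arguments": {
  "deltas": [0, 0, 0, 0, 0, 0.07, 0, 0, 0, 0, 0, 0, 0.14, 0, 0, 0, 0, 0, 0, 0.21, 0, 0, 0, 0, 0, 0, 0.28, 0, 0, 0, 0, 0, 0, 0.35, 0, 0, 0, 0, 0, 0, 0.42, 0, 0, 0, 0, 0, 0, 0.49, 0, 0, 0, 0, 0, 0, 0.56, 0, 0, 0, 0, 0, 0, 0.63, 0, 0, 0, 0, 0, 0, 0.7, 0]
}}

```text
clock: 28.78
eef_pos: [684.2, 6.1, 114.9]
tool_rot: [3.141, -0.003, 0.564]
force: [2.6, 1.3, 4.4]
width: 10.5
gripper_force: 61.1
```

Emit:
{"name": "play_rows", "arguments": {
  "deltas": [0, 0, 0, 0, 0, 0.07, 0, 0, 0, 0, 0, 0, 0.14, 0, 0, 0, 0, 0, 0, 0.21, 0, 0, 0, 0, 0, 0, 0.28, 0, 0, 0, 0, 0, 0, 0.35, 0, 0, 0, 0, 0, 0, 0.42, 0, 0, 0, 0, 0, 0, 0.49, 0, 0, 0, 0, 0, 0, 0.56, 0, 0, 0, 0, 0, 0, 0.63, 0, 0, 0, 0, 0, 0, 0.7, 0]
}}

```text
clock: 30.02
eef_pos: [684.3, 5.7, 114.9]
tool_rot: [-3.141, -0.003, -0.137]
force: [2.8, 0.9, 3.6]
width: 10.7
gripper_force: 61.1
```

Run:
```python
from h import *
s=read_state();print(s['eef_pos'],s['tool_rot'],s['qpos'],s['force'],s['torque'],s['width'])
```

```text
[684.28330586   5.70222635 114.86809245] [-3.14080039e+00 -2.69688488e-03 -1.36633467e-01] [-0.17176039  0.81525941  0.22105781  1.51873977 -0.21868897  0.82909161
 -1.57772729] [2.76550109 0.94448188 3.55431024] [ 0.26314842 -0.25555987  0.13517093] 10.746564429174756
```

Emit:
{"name": "play_rows", "arguments": {
  "deltas": [0, 0, 0, 0, 0, 0.07, 0, 0, 0, 0, 0, 0, 0.14, 0, 0, 0, 0, 0, 0, 0.21, 0, 0, 0, 0, 0, 0, 0.28, 0, 0, 0, 0, 0, 0, 0.35, 0, 0, 0, 0, 0, 0, 0.42, 0, 0, 0, 0, 0, 0, 0.49, 0, 0, 0, 0, 0, 0, 0.56, 0, 0, 0, 0, 0, 0, 0.63, 0, 0, 0, 0, 0, 0, 0.7, 0]
}}

```text
clock: 31.28
eef_pos: [684.1, 5.4, 114.9]
tool_rot: [-3.14, -0.002, -0.837]
force: [1.1, -0.1, 4.3]
width: 10.8
gripper_force: 61.2
```

Emit:
{"name": "play_rows", "arguments": {
  "deltas": [0, 0, 0, 0, 0, 0.07, 0, 0, 0, 0, 0, 0, 0.14, 0, 0, 0, 0, 0, 0, 0.21, 0, 0, 0, 0, 0, 0, 0.28, 0, 0, 0, 0, 0, 0, 0.34, 0, 0, 0, 0, 0, 0, 0.38, 0, 0, 0, 0, 0, 0, 0.4, 0, 0, 0, 0, 0, 0, 0.4, 0]
}}

```text
clock: 32.28
eef_pos: [683.9, 5.2, 114.8]
tool_rot: [-3.14, -0.001, -1.236]
force: [2.7, -0.5, 5.2]
width: 11.0
gripper_force: 61.4
```

Run:
```python
from h import *
s=read_state();print(s['eef_pos'],s['tool_rot'],s['qpos'],s['force'],s['torque'],s['width'])
```

```text
[683.89810474   5.22150321 114.84698682] [-3.13967865e+00 -8.25626965e-04 -1.23604186e+00] [-0.3281123   0.86408689  0.5189507   1.52455464 -0.50772444  0.88769262
 -2.44291299] [ 2.73240396 -0.47127113  5.21005036] [ 0.17127732 -0.36431076 -0.04135056] 10.952662105709225
```

Emit:
{"name": "play_rows", "arguments": {
  "deltas": [0, 0, 0, 0, 0, 0, 0.3, 0, 0, 0, 0, 0, 0, 1, 0, 0, 0, 0, 0, 0, 1, 0, 0, -25, 0, 0, 0, 1, 0, 0, -50, 0, 0, -0.1, 1, 0, 0, -50, 0, 0, -0.28, 1, 0, 0, -50, 0, 0, -0.46, 1, 0, 0, -50, 0, 0, -0.64, 1, 0, 0, -50, 0, 0, -0.82, 1, 0, 0, -50, 0, 0, -1.0, 1]
}}

```text
clock: 33.52
eef_pos: [682.6, 5.1, 164.1]
tool_rot: [3.141, 0.001, -0.23]
force: [0.6, -0.0, 0.1]
width: 85.8
gripper_force: 0.0
```

Emit:
{"name": "play_rows", "arguments": {
  "deltas": [0, 0, 0, 0, 0, -0.18, 1, 0, 0, 0, 0, 0, -0.36, 1, 0, 0, 0, 0, 0, -0.54, 1, 0, 0, 0, 0, 0, -0.72, 1, 0, 0, 0, 0, 0, -0.9, 1, 0, 0, 0, 0, 0, -1.08, 1, 0, 0, 0, 0, 0, -1.26, 1, 0, 0, 0, 0, 0, -1.44, 1, 0, 0, 0, 0, 0, -1.62, 1, 0, 0, 0, 0, 0, -1.8, 1]
}}

```text
clock: 34.78
eef_pos: [682.6, 4.9, 164.0]
tool_rot: [-3.141, 0.001, 1.57]
force: [-0.5, -1.2, -0.7]
width: 85.4
gripper_force: 0.0
```

Emit:
{"name": "play_rows", "arguments": {
  "deltas": [0, 0, 0, 0, 0, -0.18, 1, 0, 0, 0, 0, 0, -0.34, 1, 0, 0, 20, 0, 0, -0.34, 1, 0, 0, 40, 0, 0, -0.34, 1, 0, 0, 50, 0, 0, -0.34, 1, 0, 0, 50, 0, 0, -0.34, 1, 0, 0, 50, 0, 0, -0.34, 0, 0, 0, 50, 0, 0, -0.34, 0, 0, 0, 50, 0, 0, -0.34, 0, 0, 0, 50, 0, 0, -0.34, 0]
}}

```text
clock: 36.02
eef_pos: [683.4, 5.5, 114.7]
tool_rot: [3.14, 0.0, 1.904]
force: [13.0, 4.3, 1.7]
width: 12.2
gripper_force: 9.4
```

Emit:
{"name": "play_rows", "arguments": {
  "deltas": [0, 0, 0, 0, 0, 0, 0, 0, 0, 0, 0, 0, 0, 0]
}}

```text
clock: 36.28
eef_pos: [683.8, 5.6, 114.9]
tool_rot: [3.14, 0.0, 1.904]
force: [2.2, 0.1, 2.5]
width: 10.6
gripper_force: 60.2
```

Emit:
{"name": "play_rows", "arguments": {
  "deltas": [0, 0, 0, 0, 0, 0.03, 0, 0, 0, 0, 0, 0, 0.09, 0, 0, 0, 0, 0, 0, 0.15, 0, 0, 0, 0, 0, 0, 0.22, 0, 0, 0, 0, 0, 0, 0.29, 0, 0, 0, 0, 0, 0, 0.36, 0, 0, 0, 0, 0, 0, 0.43, 0, 0, 0, 0, 0, 0, 0.5, 0, 0, 0, 0, 0, 0, 0.57, 0, 0, 0, 0, 0, 0, 0.64, 0]
}}

```text
clock: 37.52
eef_pos: [683.6, 5.6, 114.9]
tool_rot: [3.14, -0.001, 1.261]
force: [2.1, -0.2, 2.8]
width: 10.3
gripper_force: 60.3
```

Emit:
{"name": "play_rows", "arguments": {
  "deltas": [0, 0, 0, 0, 0, 0.07, 0, 0, 0, 0, 0, 0, 0.14, 0, 0, 0, 0, 0, 0, 0.2, 0, 0, 0, 0, 0, 0, 0.26, 0, 0, 0, 0, 0, 0, 0.3, 0, 0, 0, 0, 0, 0, 0.32, 0, 0, 0, 0, 0, 0, 0.32, 0, 0, 0, 0, 0, 0, 0.32, 0, 0, 0, 0, 0, 0, 0.32, 0, 0, 0, 0, 0, 0, 0.32, 0]
}}

```text
clock: 38.78
eef_pos: [683.6, 5.6, 114.9]
tool_rot: [3.141, -0.001, 0.943]
force: [1.8, 1.0, 5.3]
width: 10.5
gripper_force: 60.7
```

Emit:
{"name": "play_rows", "arguments": {
  "deltas": [0, 0, 0, 0, 0, 0, 0.3, 0, 0, 0, 0, 0, 0, 1, 0, 0, 0, 0, 0, 0, 1, 0, 0, -30, 0, 0, 0, 1, 0, 0, -80, 0, 0, 0, 1, -15, -45, -130, 0, 0, -0.1, 1, -40, -90, -160, 0, 0, -0.1, 1, -60, -110, -180, 0, 0, -0.1, 1, -60, -110, -180, 0, 0, -0.1, 1, -60, -110, -180, 0, 0, -0.1, 1]
}}

```text
clock: 40.02
eef_pos: [559.0, 21.2, 294.0]
tool_rot: [3.141, -0.0, 1.044]
force: [0.6, -0.3, -0.8]
width: 85.6
gripper_force: 0.0
```

Run:
```python
from h import *
s=read_state();print(s['eef_pos'],s['tool_rot'],s['qpos'],s['clock'])
im=get_image('wrist');np.save('w13.npy',im);c=camera_info('wrist');np.save('w13c.npy',c)
print(proj(c,[592,-13,10]),proj(c,[684,6,107]))
```

```text
[559.0012238   21.21514994 294.03450525] [ 3.14141041e+00 -6.45139188e-05  1.04355144e+00] [-0.04051967  0.43102685 -0.07011325  1.69103531  0.0344101   1.02054222
 -0.64947617] 40.025
[285.67160666 164.35823217] [364.96902865 122.28268783]
```

Run:
```python
from h import *
save(np.load('w13.npy'),'w13.png',230,60,430,210,4)
```

```text
(no output)
```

View pics/w13.png

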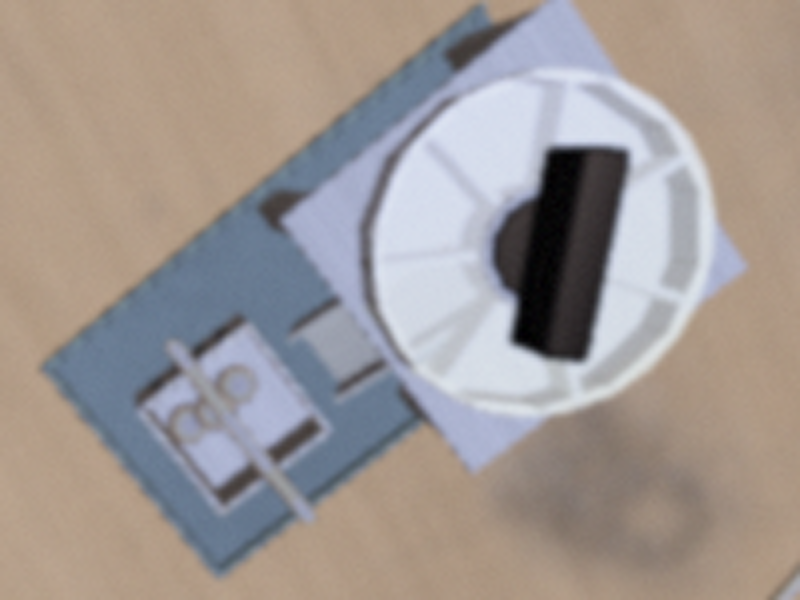

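Three balls (crop (187,420), (213,410), (238,385)) lie in the basket; the drum, where I saw three earlier, is now empty. Next I fetch the rod.

Emit:
{"name": "play_rows", "arguments": {
  "deltas": [15, -9, 0, 0, 0, -0.05, 1, 55, -32, 0, 0, 0, -0.14, 1, 100, -58, 0, 0, 0, -0.23, 1, 145, -84, 0, 0, 0, -0.31, 1, 172, -100, 0, 0, 0, -0.36, 1, 181, -105, 0, 0, 0, -0.36, 1, 181, -105, 0, 0, 0, -0.36, 1, 181, -105, 0, 0, 0, -0.36, 1]
}}

```text
clock: 41.08
eef_pos: [559.3, 228.6, 294.1]
tool_rot: [3.142, 0.002, 1.401]
force: [-0.4, -0.2, -0.6]
width: 85.8
gripper_force: 0.0
```

Run:
```python
from stand import *
s=read_state();print(s['eef_pos'],s['tool_rot'],s['clock'])
im=get_image('wrist');np.save('w14.npy',im);c=camera_info('wrist');np.save('w14c.npy',c)
for b in bolts(im,c):print(b)
def collar(im,c):
    g=im.astype(int);m=((g.min(2)>120)&(g[:,:,2]>g[:,:,0]+5)).astype(np.uint8);u=proj(c,[559,230,120])
    n,l,st,ce=cv2.connectedComponentsWithStats(m)
    k=[i for i in range(1,n) if st[i,4]>400 and np.hypot(*(ce[i]-u))<60]
    for i in k:
        cn=cv2.findContours((l==i).astype(np.uint8),0,2)[0][0];(x,y),r=cv2.minEnclosingCircle(cn);print(x,y,r,onz(c,x,y,120)[:2])
collar(np.load('w2.npy'),np.load('w2c.npy',allow_pickle=True).item());collar(im,c)
```

```text
[559.34874808 228.5704619  294.06436241] [3.14154116e+00 1.50724640e-03 1.40117398e+00] 41.075
(array([3.572e+02, 3.000e-01]), np.int32(11), array([716. , 391.5]))
(array([294.6, 123.7]), np.int32(29), array([622.1, 259.5]))
(array([234.5, 124. ]), np.int32(26), array([543.1, 272.7]))
(array([269. , 181.5]), np.int32(6), array([576.2, 186.8]))
263.0 171.0 27.51373291015625 [558.9028473  230.46168374]
270.76104736328125 169.5083465576172 25.497629165649414 [578.90366334 227.47303445]
```

Emit:
{"name": "play_rows", "arguments": {
  "deltas": [0.8, 10, 10, 0, 0, 0, 1, 0.8, 20, 40, 0, 0, 0, 1, 0.8, 20, 75, 0, 0, 0, 1, 0.8, 20, 92, 0, 0, 0, 1, 0.8, 20, 95, 0, 0, 0, 1, 0.8, 20, 95, 0, 0, 0, 1, 0.8, 20, 95, 0, 0, 0, 1]
}}

```text
clock: 42.0
eef_pos: [579.6, 228.4, 200.7]
tool_rot: [3.139, -0.001, 1.404]
force: [1.1, -0.7, 0.2]
width: 85.4
gripper_force: 0.0
```

Run:
```python
from stand import *
s=read_state();print(s['eef_pos'],s['tool_rot'],s['clock'])
im=get_image('wrist');np.save('w15.npy',im);c=camera_info('wrist');np.save('w15c.npy',c)
g=im.astype(int);m=((g.min(2)>120)&(g[:,:,2]>g[:,:,0]+5)).astype(np.uint8);u=proj(c,[579,228,120])
n,l,st,ce=cv2.connectedComponentsWithStats(m)
for i in range(1,n):
    if st[i,4]>400 and np.hypot(*(ce[i]-u))<80:
        cn=max(cv2.findContours((l==i).astype(np.uint8),0,2)[0],key=len);h=cv2.convexHull(cn);(x,y),r=cv2.minEnclosingCircle(h);e=cv2.fitEllipse(h);print(x,y,r,onz(c,x,y,120)[:2],e[1],onz(c,*e[0],120)[:2])
# round top mark of handle at z 165: light blob inside dark
k=((g.max(2)<70)).astype(np.uint8);n,l,st,ce=cv2.connectedComponentsWithStats(k)
for i in range(1,n):
    if st[i,4]>150 and np.hypot(*(ce[i]-u))<60:
        p=np.argwhere(l==i)[:,::-1].astype(np.float32);print('dark',st[i],cv2.minAreaRect(p))
m2=((g.min(2)>100)).astype(np.uint8);n,l,st,ce=cv2.connectedComponentsWithStats(m2)
for i in range(1,n):
    if 20<st[i,4]<250 and np.hypot(*(ce[i]-proj(c,[579,228,165])))<30: print('mark',ce[i],st[i,4],onz(c,*ce[i],165)[:2])
```

```text
[579.56594211 228.42876861 200.66896503] [ 3.13946085e+00 -1.34970891e-03  1.40386897e+00] 42.0
250.81333923339844 200.1445770263672 35.30242919921875 [578.93575151 227.52395054] (67.62908935546875, 70.43135833740234) [578.84150199 227.58961138]
dark [ 199  125   96  117 6233] ((246.5, 183.0), (116.0, 95.0), 90.0)
mark [250.14975845 224.10144928] 207 [578.56005114 226.44878051]
```

Emit:
{"name": "play_rows", "arguments": {
  "deltas": [-1.1, -0.6, 20, 0, 0, 0, 1, -1.1, -0.6, 45, 0, 0, 0, 1, -1.1, -0.6, 64, 0, 0, 0, 1, -1.1, -0.6, 71, 0, 0, 0, 1, -1.1, -0.6, 71, 0, 0, 0, 0, -1.1, -0.6, 71, 0, 0, 0, 0, -1.1, -0.6, 71, 0, 0, 0, 0, -1.1, -0.6, 71, 0, 0, 0, 0, -1.1, -0.6, 71, 0, 0, 0, 0, -1.1, -0.6, 71, 0, 0, 0, 0]
}}

```text
clock: 43.3
eef_pos: [578.3, 227.2, 128.9]
tool_rot: [3.141, -0.001, 1.404]
force: [-0.5, -0.1, 5.4]
width: 15.0
gripper_force: 59.1
```

Emit:
{"name": "play_rows", "arguments": {
  "deltas": [0, 0, -15, 0, 0, 0, 0, 0, 0, -35, 0, 0, 0, 0, 0, 0, -65, 0, 0, 0, 0, 0, 0, -95, 0, 0, 0, 0, 0, 0, -125, 0, 0, 0, 0, 0, 0, -150, 0, 0, 0, 0, 0, 0, -165, 0, 0, 0, 0, 0, 0, -165, 0, 0, 0, 0]
}}

```text
clock: 44.3
eef_pos: [578.4, 227.2, 294.3]
tool_rot: [3.14, -0.001, 1.404]
force: [-0.1, -0.1, -2.6]
width: 15.4
gripper_force: 58.6
```

Run:
```python
from stand import *
s=read_state();print(s['eef_pos'],s['tool_rot'],s['clock'],s['width'])
im=get_image('wrist');np.save('w16.npy',im);c=camera_info('wrist');np.save('w16c.npy',c)
for b in bolts(im,c):print(b)
# compare to w3: patch of hook above the collar
for n in('w3','w16'):
    a=np.load(n+'.npy').astype(int);a=cv2.cvtColor(a.astype(np.uint8),cv2.COLOR_RGB2GRAY);print(n);print(a[176:194:2,232:276:3])
```

```text
[578.36295167 227.18708947 294.2556649 ] [ 3.14007846e+00 -9.74806662e-04  1.40368979e+00] 44.3 15.369377827323342
(array([3.15e+02, 2.00e-01]), np.int32(8), array([683.4, 398.8]))
(array([220., 126.]), np.int32(37), array([541.8, 272. ]))
(array([280.1, 125.7]), np.int32(37), array([620.8, 259.1]))
w3
[[ 62  62  66  62  56  61  61  62  59  57  62  66  55  66  65]
 [ 64  65  66  46  60  79 113 124 102  72  65  67  56  65  64]
 [ 65  64  68  71 147 167 178 176 169 158 140  93  67  65  63]
 [ 63  63  69  78 156 181 181 169 173 177 158 161 125  63  64]
 [ 64  64  95  99 125 133 105  80  99 124 144 180 147  64  65]
 [ 63  57 137 142 122  96  58  33  31  38  54 142 101  64  64]
 [ 64  53 118 131  99  94  85  77  72  75  71  65  57  64  65]
 [ 67  65  82 113 143 149 151 151 150 152 147 119  85  67  65]
 [ 74 107 148 171 176 176 175 176 177 177 176 172 152 117  85]]
w16
[[ 59  64  67  61  63  65  61  60  59  60  64  63  59  63  63]
 [ 63  69  64  40  36  41  57  71  50  38  63  63  61  64  63]
 [ 61  67  63  53 103 131 150 159 140 121 103  70  62  66  63]
 [ 61  66  68  84 161 178 180 179 176 172 152 123  90  63  65]
 [ 60  69  73  83 150 172 162 139 155 168 157 173 141  63  66]
 [ 62  60 118 118 120  92  55  41  48  79 107 180 129  64  66]
 [ 60  49 143 150 132 108  80  57  45  45  50 110  80  63  65]
 [ 64  67 106 120 100  95  87  88  81  82  80  70  64  63  65]
 [ 64  65  81 116 149 150 150 151 151 152 149 119  88  70  67]]
```

Run:
```python
from h import *
c=np.load('w13c.npy',allow_pickle=True).item()
q=lambda u,v,z:onz(c,230+u/4,60+v/4,z)[:2]
P=[q(*p,33) for p in((240,318),(328,430),(222,513),(137,405))];print(np.round(P,1),np.mean(P,0))
a,b=q(172,342,53),q(310,518,53);print(a,b,(a+b)/2,np.linalg.norm(a-b),np.arctan2(*(a-b)[::-1])-np.pi/2)
c=np.load('w9c.npy',allow_pickle=True).item()
q=lambda u,v,z:onz(c,220+u*.225,100+v*.225,z)[:2]
P=[q(*p,33) for p in((139,158),(297,160),(290,320),(139,317))];print(np.round(P,1),np.mean(P,0))
print('hook+6 at w9',q(152,365,189),'bail top end',q(224,124,53))
```

```text
[[612.3  17.6]
 [619.9 -28.9]
 [576.5 -36.2]
 [570.1   9.7]] [594.70287143  -9.44914159]
[590.11955665  24.76236509] [600.72553831 -45.8220744 ] [595.42254748 -10.52985466] 71.3768165756456 0.14914371483213218
[[570.6  10.8]
 [616.4  17.2]
 [623.  -30.3]
 [577.7 -36.3]] [596.9358299   -9.64314602]
hook+6 at w9 [575.98956257 -11.42509237] bail top end [592.03929321  25.57108423]
```

Emit:
{"name": "play_rows", "arguments": {
  "deltas": [-20, 3, 0, 0, 0, -0.04, 0, -60, 9, 0, 0, 0, -0.1, 0, -110, 16, 0, 0, 0, -0.17, 0, -160, 24, 0, 0, 0, -0.24, 0, -205, 31, 0, 0, 0, -0.3, 0, -230, 34, 0, 0, 0, -0.316, 0, -236, 35, 0, 0, 0, -0.316, 0, -236, 35, 0, 0, 0, -0.316, 0, -236, 35, 0, 0, 0, -0.316, 0, -236, 35, 0, 0, 0, -0.316, 0]
}}

```text
clock: 45.6
eef_pos: [573.3, -9.9, 293.3]
tool_rot: [3.142, -0.001, 1.722]
force: [-0.5, 0.7, -0.7]
width: 15.2
gripper_force: 58.6
```

Run:
```python
from h import *
s=read_state();print(s['eef_pos'],s['tool_rot'],s['clock'])
im=get_image('wrist');np.save('w17.npy',im);c=camera_info('wrist');np.save('w17c.npy',c)
print('bar',proj(c,[595.8,-10.3,65]),'end',proj(c,[590.1,25,53]),'hook+6',proj(c,[577-.9,-13.2+5.9,s['eef_pos'][2]-112]))
g=cv2.cvtColor(im,cv2.COLOR_RGB2GRAY)
print(g[172:196:2,226:286:3]); print('ear row'); print(g[120:150:3,240:300:3])
```

```text
[573.29645944  -9.92995134 293.25564275] [ 3.14154862e+00 -5.89896421e-04  1.72200467e+00] 45.6
bar [270.53626439 164.70297588] end [270.17567026 133.58747605] hook+6 [255.40357577 184.39529995]
[[176 178 179 179 147 134 133 134 143 136 137 137 136 139 147 167 128 122
  127 101]
 [176 179 179 179 147 138 135 133 143 110  80  83  84  84 130 156  84  84
   85 101]
 [178 178 180 178 146 135 132 133 142 148 157 159 160 156 136 164 156 171
  172 169]
 [180 180 177 178 151 135 130 126 127 136 152 153 157 151 142 160 144 147
  149 148]
 [179 178 176 179 162 107 129 137 150 155 142 130 121 110 146 158 131 130
  132 130]
 [179 179 176 179 138  79 157 175 180 176 174 170 146 125 146 160 127 130
  132 131]
 [180 179 177 179 112  75 147 172 168 156 161 168 152 173 169 150 128 131
  131 132]
 [180 177 177 176 133 112 115 127 127 131 126 135 136 178 173 155 130 131
  132 131]
 [178 178 177 175 153 145 127 107  99 100 102 103 105 130 161 143 105 105
   99 101]
 [180 178 175 178 148 119  97  90  84  86  91  92  94 111 162 164 149 152
  146 144]
 [180 177 169 141 102 112 148 153 152 154 156 153 150 1
[... 274 characters left out ...]
 133 134
  134 135]
 [135 137 136 135 136 138 135 135 136 134 136 132 135 137 136 133 131 135
  131 135]
 [139 139 137 140 138 136 136 136 136 134 134 134 133 133 135 135 133 132
  136 136]
 [131 138 140 138 134 134 138 136 138 135 144 134 134 133 133 133 137 134
  139 136]
 [132 137 136 137 136 135 134 134 135 133 178 134 134 133 132 135 135 136
  135 136]
 [124 135 137 137 137 133 134 133 133 132 176 136 134 133 133 131 132 135
  134 136]
 [123 136 136 138  95  82  76  90  77 102 172  87  88  78  91 111 133 134
  133 137]
 [118 138 136 138 166 193 189 178 180 164 173 174 178 177 175 146 132 133
  135 137]
 [118 137 138 133 174 196 202 202 202 187 176 199 205 201 188 133 136 134
  134 136]]
```

Emit:
{"name": "play_rows", "arguments": {
  "deltas": [-1, 0, 20, 0, 0, 0, 0, -1, 0, 55, 0, 0, 0, 0, -1, 0, 90, 0, 0, 0, 0, -1, 0, 115, 0, 0, 0, 0, -1, 0, 128, 0, 0, 0, 0, -1, 0, 135, 0, 0, 0, 0, -1, 0, 136, 0, 0, 0, 0, -1, 0, 136, 0, 0, 0, 0]
}}

```text
clock: 46.65
eef_pos: [574.1, -12.4, 158.1]
tool_rot: [3.14, 0.0, 1.72]
force: [-0.1, 0.3, -1.0]
width: 15.5
gripper_force: 58.6
```

Run:
```python
from h import *
s=read_state();print(s['eef_pos'],s['tool_rot'],s['force'])
im=get_image('wrist');np.save('w18.npy',im);c=camera_info('wrist');np.save('w18c.npy',c)
print('bar',proj(c,[595.8,-10.3,65]),'end',proj(c,[590.1,25,53]),'hook+6',proj(c,[577-.9,-13.2+5.9,s['eef_pos'][2]-112]))
g=cv2.cvtColor(im,cv2.COLOR_RGB2GRAY)
print(g[172:196:2,230:300:3]); print('ear row'); print(g[138:141,260:300:2])
```

```text
[574.06669515 -12.43232236 158.11940563] [3.13999241e+00 2.12461491e-04 1.71970025e+00] [-0.13271982  0.3114176  -1.04669908]
bar [279.16526723 194.84096586] end [278.44449246 147.08632152] hook+6 [254.71886586 181.66095526]
[[140 131 135 133 136 134 131 176 142 172 172 157 123 160 168 138 175 166
  171 165 191 200 110 133]
 [145 132 134 133 135 134 130 170 154 172 170 145 148 171 176 139 176 168
  171 171 190 201 107 139]
 [164 131 134 134 136 133 127 168 155 175 171 138 160 171 179 140 175 170
  174 168 190 198  98 141]
 [164 129 133 132 133 130 123 158 134 161 165 149 158 173 181 147 173 168
  173 181 196 199  98 143]
 [160 127 133 119 112 132 139 155 149 139 134 120 133 175 178 145 172 159
  175 197 196 200  96 140]
 [161 127 129  85  93 169 175 175 173 170 162 121 126 158 168 144 178 173
  199 199 195 199  95 136]
 [163 122 127  77  85 170 167 174 172 167 170 144 172 173 188 158 177 177
  201 198 194 199  87 139]
 [159 123 124 120 106 123 130 175 194 186 185 166 178 194 200 167 176 175
  201 199 196 198  87 136]
 [161 118 129 146 138 115 102 123 173 184 188 191 192 201 200 167 176 178
  201 199 195 199  88 139]
 [164 118 132 128 110  89  86  83  94 107 109 123 166 195 199 168 176 187
  201 198 194 198  82 145]
 [161 113 100  93 127 148 151 150 149 150 150 139 111 132 175 164 177 187
  200 199 196 197  77 151]
 [121  93 121 157 172 174 172 173 174 173 173 171 164 141 112 111 160 187
  200 198 195 196  77 152]]
ear row
[[131 133 131 134 134 133 132 134 132 132 129 131 128 130 131 130 130 131
  131 130]
 [132 133 132 132 132 132 133 132 135 134 132 131 131 129 129 129 131 132
  132 131]
 [133 135 133 133 133 135 134 133 132 133 131 131 131 130 130 129 130 131
  130 131]]
```

Emit:
{"name": "play_rows", "arguments": {
  "deltas": [0, 5, 0, 0, 0, 0, 0, 0, 11, 0, 0, 0, 0, 0, 0, 16, 0, 0, 0, 0, 0, 0, 18, 0, 0, 0, 0, 0, 0, 18, -4, 0, 0, 0, 0, 0, 18, -9, 0, 0, 0, 0, 0, 18, -14, 0, 0, 0, 0, 0, 18, -19, 0, 0, 0, 0, 0, 18, -26, 0, 0, 0, 0, 0, 18, -34, 0, 0, 0, 0]
}}

```text
clock: 47.95
eef_pos: [591.1, -9.8, 191.8]
tool_rot: [-3.141, -0.0, 1.72]
force: [-0.1, -0.5, -3.6]
width: 15.5
gripper_force: 58.5
```

Emit:
{"name": "play_rows", "arguments": {
  "deltas": [0, 0, -8, 0, 0, 0, 0, 0, 0, -20, 0, 0, 0, 0, 0, 0, -36, 0, 0, 0, 0, 0, 0, -54, 0, 0, 0, 0, 0, 0, -72, 0, 0, 0, 0, 0, 0, -90, 0, 0, 0, 0, 0, 0, -108, 0, 0, 0, 0, 0, 0, -122, 0, 0, 0, 0, 0, 0, -131, 0, 0, 0, 0, 0, 0, -133, 0, 0, 0, 0]
}}

```text
clock: 49.2
eef_pos: [591.4, -9.8, 324.9]
tool_rot: [3.141, 0.0, 1.72]
force: [-0.3, -0.1, -2.9]
width: 15.4
gripper_force: 58.5
```

Run:
```python
from h import *
s=read_state();print(s['eef_pos'],s['tool_rot'],s['force'],s['clock'])
im=get_image('wrist');np.save('w19.npy',im);c=camera_info('wrist');np.save('w19c.npy',c)
g=cv2.cvtColor(im,cv2.COLOR_RGB2GRAY)
print(g[136:200:3,222:290:3])
a=np.load('w7.npy');print('w7 ref');print(cv2.cvtColor(a,cv2.COLOR_RGB2GRAY)[136:200:3,222:290:3])
```

```text
[591.37588705  -9.81278373 324.90357378] [3.14082147e+00 1.29498287e-04 1.71977971e+00] [-0.30749175 -0.09942755 -2.91966391] 49.2
[[183 164 126 138 137 140 137 135 135 132 134 137 136 137 137 135 136 134
  134 135 138 135 136]
 [181 164 130 137 137 140 137 139 137 133 135 137 133 133 135 135 136 135
  138 136 139 136 136]
 [184 167 133 135 138 138 139 139 136 134 133 134 135 135 134 133 133 135
  135 136 134 137 133]
 [184 166 138 137 138 138 135 137 134 134 162 164 134 136 133 134 132 135
  142 128 119 121 113]
 [183 175 142 138 136 139 136 137 137 136 175 175 136 134 134 135 135 137
  140 162 182 183 180]
 [182 179 147 128 130 127 125 127 125 125 176 174 110 113 113 111 111 119
  123 157 182 179 180]
 [182 178 122  95  81  73  56  79  76  68 175 173  59  65  80  60  66  81
   84 150 180 180 180]
 [181 177 162 155 181 185 183 186 183 179 169 173 182 182 184 182 181 181
  162 186 179 177 178]
 [182 177 157 120 189 197 203 206 201 196 169 176 204 206 208 203 200 204
  134 188 174 174 175]
 [181 176 166 127 187 192 191 206 202 197 169 179 201 193 201 204 201 204
  133 169 119 117 119]
[... 2607 characters left out ...]
141 153 134 135 118]
 [178 177 187 125 197 181  84 118 176 162 176 177 172 165 119 143 198 190
  139 144 124 114 107]
 [177 177 187 123 194 169 101 101 162 156 175 177 178 173 171 180 193 190
  138 161 149 139 136]
 [177 181 190 132 194 181 147 125 104  98 124 153 169 171 180 198 200 189
  147 181 173 172 175]
 [177 183 188 134 176 138 100 132 145 144 148 148 147 149 129 117 153 175
  150 178 172 173 174]
 [178 175 134 105 135 165 177 177 178 178 178 178 178 176 178 176 162 128
  110 145 171 174 175]
 [171 124 167 182 181 180 182 181 180 180 180 180 179 180 180 178 180 180
  177 157 128 171 173]
 [122 172 175 173 174 173 173 174 173 174 174 174 172 173 172 174 172 174
  173 173 167 124 163]]
```

Run:
```python
from h import *
c=np.load('w19c.npy',allow_pickle=True).item();e=np.array([591.38,-9.81]);y=1.72
X=np.array([np.cos(y),np.sin(y)]);Y=np.array([np.sin(y),-np.cos(y)])
p=onz(c,253.5,144.3,206.9)[:2]-e;print('ear rel tool',p@X,p@Y,'centre',p@X-37,p@Y)
for u,v in((231,156),(277,156)):
    p=onz(c,u,v,174.9)[:2]-e;print('cup edge',p@X-23,p@Y)
off=np.array([p@X])
```

```text
ear rel tool 35.27239544341013 1.4620585083815438 centre -1.727604556589867 1.4620585083815438
cup edge -2.8276435145975896 -19.59604863857891
cup edge -2.835621271610762 23.569367851042603
```

Emit:
{"name": "play_rows", "arguments": {
  "deltas": [-4, -2, 0, 0, 0, 0.01, 0, -14, -8, 0, 0, 0, 0.03, 0, -30, -16, 0, 0, 0, 0.05, 0, -53, -28, 0, 0, 0, 0.08, 0, -79, -42, 0, 0, 0, 0.11, 0, -108, -57, 0, 0, 0, 0.14, 0, -135, -71, 0, 0, 0, 0.17, 0, -160, -84, 0, 0, 0, 0.2, 0, -180, -95, 0, 0, 0, 0.22, 0, -194, -102, 0, 0, 0, 0.24, 0]
}}

```text
clock: 50.5
eef_pos: [518.2, -218.6, 324.3]
tool_rot: [-3.141, 0.0, 1.477]
force: [0.6, -0.1, -3.0]
width: 15.7
gripper_force: 58.5
```

Emit:
{"name": "play_rows", "arguments": {
  "deltas": [-6, -3, 0, 0, 0, 0, 0, -9, -5, 0, 0, 0, 0, 0, -10, -5.5, 0, 0, 0, 0, 0, -10, -5.5, 0, 0, 0, 0, 0, -10, -5.5, 0, 0, 0, 0, 0, -10, -5.5, 0, 0, 0, 0, 0, -10, -5.5, 0, 0, 0, 0, 0, -10, -5.5, 0, 0, 0, 0, 0]
}}

```text
clock: 51.5
eef_pos: [512.8, -226.2, 324.3]
tool_rot: [3.142, -0.0, 1.48]
force: [-0.0, -0.5, -1.4]
width: 14.9
gripper_force: 58.5
```

Run:
```python
from h import *
s=read_state();print(s['eef_pos'],s['tool_rot'],s['force'],s['clock'])
im=get_image('wrist');np.save('w20.npy',im);c=camera_info('wrist');np.save('w20c.npy',c)
# overlay reference: predicted tank corners & compare
for p in([566.5,-183.5,135],[471.5,-175,135],[561,-282,135]):print(proj(c,p).round(1))
print('ear',proj(c,[517+37*.09,-229+37,s['eef_pos'][2]-118]),'bar')
g=cv2.cvtColor(im,cv2.COLOR_RGB2GRAY)
print(g[96:164:3,206:310:4])
```

```text
[ 512.78906512 -226.23580564  324.3106341 ] [ 3.14157094e+00 -2.43268234e-05  1.47977410e+00] [-0.04669727 -0.53825516 -1.41697109] 51.5
[299.8 123.8]
[207.8 124. ]
[299.3 213.5]
ear [256.95317573 145.18784349] bar
[[180 184 183 182 184 182 182 179 179 183 184 188 188 184 183 182 186 185
  181 186 181 182 186 182 181 183]
 [180 184 185 182 186 183 179 179 182 183 185 187 186 184 182 180 185 186
  184 188 183 181 182 181 182 183]
 [179 185 186 183 186 183 180 181 181 183 183 186 185 184 182 182 187 186
  186 187 181 182 182 180 182 180]
 [180 184 185 181 182 183 179 181 177 180 180 183 185 182 181 181 185 186
  183 188 182 181 181 179 180 182]
 [176 181 183 179 182 185 180 181 175 176 179 183 186 182 181 180 181 182
  182 186 180 181 180 179 176 182]
 [175 181 183 180 183 185 182 180 180 183 185 190 188 185 182 182 184 185
  182 187 180 180 180 180 178 183]
 [173 179 183 181 184 185 182 182 181 183 184 189 188 186 185 182 182 185
  183 186 182 181 182 181 180 183]
 [173 181 182 181 180 183 183 181 178 172 176 183 180 178 177 175 176 179
  178 179 174 181 182 181 181 185]
 [171 174 174
[... 922 characters left out ...]
87 185 184
  186 172  62  68  95 185 179 174]
 [159 152 185 178  86  84 182 190 185 183 187 173 188 181 185 186 183 183
  188 166  64  67  99 190 176 170]
 [156 155 187 186  85  85 181 177 176 175 181 171 188 180 180 182 180 180
  185 166  65  64 110 180 172 157]
 [159 164 186 187  85  86 153  90  72  78  90 116 187  70  91  88  86 102
  153 167  62  66 119 175 177 151]
 [168 171 184 186  85  84 145 154 152 150 148 146 187 143 141 141 141 143
  148 166  62  66 123 173 180 150]
 [174 175 183 186  85  84 174 193 202 207 160 170 184 187 210 209 209 209
  197 158  66  67 122 160 182 153]
 [179 177 180 177  85  85 172 193 204 206 165 168 184 183 175 186 207 205
  195 159  62  66 132 160 179 156]]
```

Emit:
{"name": "play_rows", "arguments": {
  "deltas": [0.5, 2, 4, 0, 0, 0, 0, 0.5, 3, 12, 0, 0, 0, 0, 0.5, 3, 24, 0, 0, 0, 0, 0.5, 3, 40, 0, 0, 0, 0, 0.5, 3, 57, 0, 0, 0, 0, 0.5, 3, 74, 0, 0, 0, 0, 0.5, 3, 91, 0, 0, 0, 0, 0.5, 3, 108, 0, 0, 0, 0, 0.5, 3, 122, 0, 0, 0, 0, 0.5, 3, 130, 0, 0, 0, 0]
}}

```text
clock: 52.8
eef_pos: [515.4, -225.9, 193.2]
tool_rot: [-3.14, -0.0, 1.48]
force: [0.8, -0.0, -2.0]
width: 15.1
gripper_force: 58.5
```

Run:
```python
from h import *
s=read_state();print(s['eef_pos'],s['tool_rot'],s['force'],s['clock'])
im=get_image('wrist');np.save('w21.npy',im);c=camera_info('wrist');np.save('w21c.npy',c)
e=s['eef_pos'][2]-118
print('ear',proj(c,[517+37*.09,-229+37,e]),'ledge top',proj(c,[517+2.7,-229+30,59.5]),proj(c,[517+3.6,-229+41,59.5]),'cup',proj(c,[517+2,-229+23,e-20]))
g=cv2.cvtColor(im,cv2.COLOR_RGB2GRAY)
print(g[104:180:3,206:310:4])
```

```text
[ 515.37632551 -225.87817843  193.1630574 ] [-3.14032450e+00 -4.01010361e-04  1.47981057e+00] [ 0.8130166  -0.00316139 -1.97088165] 52.8
ear [254.58412787 146.2329641 ] ledge top [254.53624884 151.8101832 ] [254.43466567 139.20802848] cup [254.44618776 158.85257041]
[[183 185 184 180 182 179 181 184 182 185 188 187 186 183 183 180 182 184
  186 186 185 187 183 183 181 182]
 [181 184 182 180 181 180 179 179 177 181 182 187 185 181 184 181 182 183
  186 185 184 188 184 181 181 181]
 [180 185 185 185 182 178 176 175 177 177 181 185 186 182 182 180 179 180
  185 184 181 189 181 180 180 182]
 [181 183 185 186 183 179 177 179 180 184 189 188 187 182 178 181 179 183
  185 184 183 186 184 180 179 181]
 [182 184 186 183 184 180 180 183 182 186 190 187 190 186 184 183 183 184
  185 185 184 188 183 181 181 181]
 [180 183 184 183 185 180 182 183 184 186 188 189 190 188 186 184 183 183
  186 186 184 189 183 182 182 183]
 [180 185 184 184 185 182 182 183 184 185 190 188 189 188 186 184 182 185
  187 187 186 186 184 183 183 185]
 [179 167 167 167 166 165 166 146 142 146 149 151 153 152 149 149 148 
[... 1301 characters left out ...]
04 207 207
  189 184 186 182  66  65  65  67]
 [ 87  86  82 176 192 189 175 192 152 167 166 171 184 153 158 160 202 206
  193 184 186 183  66  64  66  68]
 [ 86  88  82 175 193 187 178 132 178 177 140 163 185 144 183 179 182 207
  191 185 187 180  66  62  67  67]
 [ 89  83  84 164 191 189 179 145 184 181 169 166 185 156 186 186 178 205
  190 185 186 180  64  63  65  70]
 [ 87  86  85 165 194 188 182 147 184 184 182 172 185 168 181 183 200 196
  189 185 183 181  66  65  63  65]
 [ 86  84  83 155 192 188 182 182 172 177 205 173 184 208 181 197 207 196
  187 185 185 178  64  66  66  68]
 [ 82  86  85 156 194 188 183 194 205 198 179 160 187 167 194 206 207 197
  189 186 185 178  65  66  65  66]]
```

Emit:
{"name": "play_rows", "arguments": {
  "deltas": [0, 0, 3, 0, 0, 0, 0, 0, 0, 6, 0, 0, 0, 0, 0, 0, 9, 0, 0, 0, 0, 0, 0, 12, 0, 0, 0, 0, 0, 0, 14, 0, 0, 0, 0, 0, 0, 17, 0, 0, 0, 0, 0, 0, 21, 0, 0, 0, 0, 0, 0, 25, 0, 0, 0, 0, 0, 0, 26, 0, 0, 0, 0, 0, 0, 26, 0, 0, 0, 0]
}}

```text
clock: 54.1
eef_pos: [515.8, -226.0, 168.2]
tool_rot: [-3.142, -0.0, 1.48]
force: [-0.2, 0.1, -1.7]
width: 15.2
gripper_force: 58.5
```

Run:
```python
from h import *
s=read_state();print(s['eef_pos'],s['tool_rot'],s['force'],s['clock'])
im=get_image('wrist');np.save('w22.npy',im);c=camera_info('wrist');np.save('w22c.npy',c)
print('ear',proj(c,[517+37*.09,-229+37,62]),'ledge top',proj(c,[517+2.7,-229+30,59.5]),proj(c,[517+3.6,-229+41,59.5]),'cup',proj(c,[517+2,-229+23,42]))
g=cv2.cvtColor(im,cv2.COLOR_RGB2GRAY)
print(g[134:198:2,206:310:4])
```

```text
[ 515.81316681 -226.04611742  168.24045244] [-3.14153647e+00 -3.35313697e-05  1.47978560e+00] [-0.21150827  0.12988737 -1.72167673] 54.1
ear [253.24584007 147.74128964] ledge top [253.25237048 156.00823879] [253.12540981 142.27919384] cup [253.16251558 160.7130608 ]
[[ 83  78  76  79  80  79  79  78  79  79  79  81  79  80  80  79  81  80
   82  79  80  81  79  80  79  89]
 [ 80  77  78  80  80  80  81  80  82  80  81  82  81  83  81  80  82  82
   82  81  82  83  83  83  84  82]
 [128 128 129 129 130 129 130 132 133 134 133 134 133 135 136 136 138 139
  140 140 141 140 139 140 141 142]
 [180 183 180 181 183 181 181 181 183 183 182 182 183 183 183 182 184 183
  183 185 184 183 182 183 183 186]
 [186 186 187 187 185 185 187 185 185 187 186 186 185 187 186 186 185 187
  187 186 185 186 186 189 189 188]
 [185 184 186 185 186 185 184 187 185 184 186 184 185 184 183 183 184 185
  184 184 184 183 184 186 187 187]
 [156 153 154 152 151 151 145 138 140 139 138 140 140 139 137 137 138 138
  139 138 137 135 137 142 142 141]
 [165 169 167 173 167 170 175 170 172 172 168 169 170 165 169 165 169 
[... 1955 characters left out ...]
85 207 211
  170 190 189 186 135  64  67  66]
 [ 85  85 130 195 191 187 186 199 148 117 155 158 189 200 183 193 207 211
  170 190 190 188 133  65  66  65]
 [ 86  84 129 195 192 190 184 199 165 154 124 114 167 201 203 208 211 212
  170 189 191 187 126  65  66  68]
 [ 88  83 120 195 193 189 180 198 166 118  99  95 102 118 131 180 208 213
  173 190 190 189 121  65  68  69]
 [ 87  84 117 196 193 190 174 168 118 138 162 163 162 163 158 121 151 204
  175 189 190 190 121  65  65  67]
 [ 87  84 117 195 192 186 139 112 162 185 185 186 185 185 186 177 138 133
  172 191 191 190 122  66  68  69]
 [ 88  85 114 193 192 141 136 178 188 187 189 190 187 187 189 190 187 163
  126 181 191 190 115  63  67  68]]
```

Emit:
{"name": "play_rows", "arguments": {
  "deltas": [0, 0, 1.5, 0, 0, 0, 0, 0, -5, 1.5, 0, 0, 0, 0, 0, -10, 1.5, 0, 0, 0, 0, 0, -15, 1.5, 0, 0, 0, 0, 0, -19, 1.5, 0, 0, 0, 0, 0, -20, 1.5, 0, 0, 0, 0, 0, -20, 1.5, 0, 0, 0, 0]
}}

```text
clock: 55.02
eef_pos: [496.0, -224.3, 166.9]
tool_rot: [3.141, 0.0, 1.48]
force: [0.7, -0.2, -2.0]
width: 15.4
gripper_force: 58.5
```

Run:
```python
from h import *
s=read_state();print(s['eef_pos'],s['tool_rot'],s['force'],s['clock'])
im=get_image('wrist');np.save('w23.npy',im);c=camera_info('wrist');np.save('w23c.npy',c)
print('bar',proj(c,[518,-229,74]),proj(c,[521,-192,62]))
g=cv2.cvtColor(im,cv2.COLOR_RGB2GRAY)
print(g[134:198:3,222:310:3])
```

```text
[ 495.98313654 -224.2552801   166.90297223] [3.14125897e+00 3.27293341e-05 1.47972744e+00] [ 0.68842775 -0.21918592 -1.9745114 ] 55.025
bar [279.88412309 197.39059412] [279.24672082 147.94119972]
[[158  72  88  82  78  78  80  79  80  80  80  80  81  82  82  81  80  81
   81  81  82  83  81  80  83  84  83  81  83  82]
 [125  87  89  86  84  85  87  88  86  87  87  88  88  89  90  90  91  90
   92  91  92  92  94  91  91  94  93  95  95  95]
 [180 177 177 179 180 179 181 181 181 180 179 181 181 180 181 182 181 183
  183 183 181 183 182 183 185 184 184 184 185 187]
 [190 188 188 190 190 188 188 189 189 189 187 187 190 189 191 188 190 189
  189 188 190 189 187 189 189 188 189 189 190 189]
 [170 172 169 167 168 169 167 167 167 167 167 165 166 164 163 164 165 162
  161 160 157 157 157 158 158 156 155 156 156 155]
 [174 178 182 180 181 179 178 186 187 184 189 186 184 188 191 189 189 191
  192 185 186 190 193 188 184 188 188 185 187 190]
 [191 187 194 193 191 192 189 189 195 194 192 197 191 192 194 197 191 192
  195 194 186 190 194 195 188 187 190 186 186 191]
 [111 112 113 110 165 184 183
[... 1146 characters left out ...]
184 176 129 162 212 215
  173 191 200 217 213 212 212 145 151 194 191 189]
 [ 91  90  87  87 152 163 107 114 176 177 183 194 183 180 182 190 211 215
  175 194 201 217 212 211 214 132 154 178 191 189]
 [ 89  90  87  87 145 169 160 148 125 123 136 195 198 202 207 207 214 216
  172 194 198 217 214 210 215 131 149 194 193 190]
 [ 90  88  89  87 137 162 112 118 125 124 125 128 129 128 118 153 196 215
  175 192 191 216 214 212 216 125 151 198 194 190]
 [ 90  88  83  81 108 154 179 185 186 185 188 188 187 188 187 173 143 128
  139 183 203 216 213 211 216 119 156 193 193 190]
 [ 88  93 151 182 191 193 193 193 192 191 191 192 192 191 192 190 192 189
  176 142 174 206 204 202 206 108 162 197 192 192]]
```

Emit:
{"name": "play_rows", "arguments": {
  "deltas": [0, 0, -8, 0, 0, 0, 0, 0, 0, -20, 0, 0, 0, 0, 0, 0, -35, 0, 0, 0, 0, 0, 0, -60, 0, 0, 0, 0, 0, 0, -90, 0, 0, 0, 0, 0, 0, -115, 0, 0, 0, 0, 0, 0, -128, 0, 0, 0, 0, 0, 0, -130, 0, 0, 0, 0, 0, 0, -130, 0, 0, 0, 0]
}}

```text
clock: 56.2
eef_pos: [495.4, -224.0, 296.2]
tool_rot: [-3.14, -0.0, 1.48]
force: [-1.3, -0.6, -1.2]
width: 15.2
gripper_force: 58.7
```

Run:
```python
from h import *
s=read_state();print(s['eef_pos'],s['tool_rot'],s['force'],s['clock'])
im=get_image('wrist');np.save('w24.npy',im);c=camera_info('wrist');np.save('w24c.npy',c)
print('bar',proj(c,[517.5,-229,74]),'ears',proj(c,[521,-192,62]),proj(c,[514,-266,62]),'cup NE', proj(c,[540,-208,42]))
g=cv2.cvtColor(im,cv2.COLOR_RGB2GRAY)
print(g[128:200:3,222:310:3])
```

```text
[ 495.39817032 -224.0486945   296.20817137] [-3.14036520e+00 -3.70675248e-04  1.47978830e+00] [-1.25189701 -0.63193473 -1.20576381] 56.2
bar [271.51312779 165.67132096] ears [271.56262207 132.82992297] [270.41022269 193.07815363] cup NE [286.6986132  142.76903243]
[[175 168 187 170 168 171 175 174 173 174 175 174 172 174 170 170 163 162
  161 161 161 162 164 165 161 163 159 158 157 156]
 [170 163 184 173 160 181 185 184 182 188 186 190 185 190 187 187 185 187
  186 187 188 186 191 198 190 189 191 192 193 188]
 [162 158 180 172 132 113 175 176 178 177 175 173 175 175 172 171 169 169
  172 172 171 171 172 172 176 184 184 179  94  77]
 [155 152 181 168 134 110 175 187 185 186 182 176 175 177 180 176 179 181
  186 186 183 183 185 185 184 181 140 138  74  65]
 [155 159 183 170 134  85 144 188 187 183 159 115 116 113 119 111 174 139
  123 116 116 124 169 181 186 174  65  64  66  65]
 [157 158 182 176 148  84 145 190 187 184 174 195 204 205 166 182 175 193
  210 207 207 181 179 184 186 168  65  65  65  67]
 [160 155 182 179 152  86 145 189 187 183 173 198 197 201 168 183 175 184
  175 190 2
[... 1465 characters left out ...]
177 173 123 129 179  99
   66  67  71  66  67  67  66  67  64  66  67  66]
 [173 169 184 163 169  89 104 113 166 151 142 142 154 169 175 180 181 124
  115 111 113 113 113 123 124 123 122  91  62  65]
 [170 163 181 174 173 121 156 143 124 120 145 173 177 175 180 170 184 185
  187 186 187 185 187 186 186 187 188 115  64  66]
 [167 159 179 187 175  85 103 113 121 119 121 123 123 124 112 130 163 183
  186 187 184 186 185 186 185 186 186 110  63  64]
 [158 150 159 123 111 145 172 181 183 181 183 182 183 183 181 170 138 119
  140 166 166 168 168 168 169 167 168  98  63  64]
 [146 120 144 176 186 188 187 185 187 185 186 187 185 185 186 187 185 184
  170 133  84  79  80  81  79  77  81  77  65  62]]
```

Emit:
{"name": "play_rows", "arguments": {
  "deltas": [25, 2, -2, 0, 0, 0.02, 0, 75, 7, -2, 0, 0, 0.04, 0, 133, 12, -2, 0, 0, 0.06, 0, 193, 18, -2, 0, 0, 0.076, 0, 253, 23, -2, 0, 0, 0.076, 0, 313, 28, -2, 0, 0, 0.076, 0, 370, 34, -2, 0, 0, 0.076, 0, 420, 38, -2, 0, 0, 0.076, 0, 448, 41, -2, 0, 0, 0.076, 0, 457, 41, -2, 0, 0, 0.076, 0]
}}

```text
clock: 57.5
eef_pos: [577.4, 229.3, 297.3]
tool_rot: [-3.139, 0.0, 1.407]
force: [-0.1, -0.2, -2.2]
width: 15.6
gripper_force: 58.6
```

Emit:
{"name": "play_rows", "arguments": {
  "deltas": [0, 0, 0, 0, 0, 0, 0, 0, 0, 0, 0, 0, 0, 0, 0, 0, 0, 0, 0, 0, 0]
}}

```text
clock: 57.88
eef_pos: [578.5, 225.4, 299.0]
tool_rot: [3.141, 0.001, 1.402]
force: [0.2, -0.4, -1.8]
width: 15.0
gripper_force: 58.6
```

Run:
```python
from stand import *
s=read_state();print(s['eef_pos'],s['tool_rot'],s['clock'])
im=get_image('wrist');np.save('w25.npy',im);c=camera_info('wrist');np.save('w25c.npy',c)
for b in bolts(im,c):print(b)
```

```text
[578.48905855 225.41928601 298.97122822] [3.14127873e+00 7.32287309e-04 1.40153202e+00] 57.875
(array([220.1, 124.1]), np.int32(38), array([542.7, 273. ]))
(array([279.7, 123.8]), np.int32(36), array([622. , 259.9]))
```

Emit:
{"name": "play_rows", "arguments": {
  "deltas": [0, 0, 15, 0, 0, 0, 0, 0, 0, 35, 0, 0, 0, 0, 0, 0, 50, 0, 0, 0, 0, 0, 0, 53, 0, 0, 0, 0, 0, 0, 53, 0, 0, 0, 0, 0, 0, 53, 0, 0, 0, 0]
}}

```text
clock: 58.68
eef_pos: [578.7, 227.4, 246.5]
tool_rot: [3.14, -0.001, 1.404]
force: [0.4, -0.2, -2.2]
width: 14.9
gripper_force: 58.6
```

Emit:
{"name": "play_rows", "arguments": {
  "deltas": [-0.7, -1, 0, 0, 0, 0, 0, -0.7, -1, 10, 0, 0, 0, 0, -0.7, -1, 30, 0, 0, 0, 0, -0.7, -1, 55, 0, 0, 0, 0, -0.7, -1, 80, 0, 0, 0, 0, -0.7, -1, 98, 0, 0, 0, 0, -0.7, -1, 108, 0, 0, 0, 0, -0.7, -1, 114, 0, 0, 0, 0, -0.7, -1, 117, 0, 0, 0, 0, -0.7, -1, 117.5, 0, 0, 0, 0]
}}

```text
clock: 59.92
eef_pos: [577.6, 226.9, 129.0]
tool_rot: [3.141, -0.001, 1.404]
force: [-0.6, -0.7, 1.5]
width: 15.5
gripper_force: 59.0
```

Contact with the plate (force rose to +1.5). Release and retreat.

Emit:
{"name": "play_rows", "arguments": {
  "deltas": [0, 0, 0.4, 0, 0, 0, 0, 0, 0, 0.4, 0, 0, 0, 0.1, 0, 0, 0.4, 0, 0, 0, 0.2, 0, 0, 0.4, 0, 0, 0, 0.6, 0, 0, 0.4, 0, 0, 0, 1, 0, 0, 0.4, 0, 0, 0, 1, 0, 0, -20, 0, 0, 0, 1, 0, 0, -60, 0, 0, 0, 1, 0, 0, -105, 0, 0, 0, 1, 0, 0, -140, 0, 0, 0, 1]
}}

```text
clock: 61.18
eef_pos: [577.5, 226.8, 270.3]
tool_rot: [3.14, -0.001, 1.404]
force: [0.4, -0.5, -1.5]
width: 85.4
gripper_force: 0.0
```

Emit:
{"name": "play_rows", "arguments": {
  "deltas": [-30, 0, -20, 0, 0, 0, 1, -85, 0, -20, 0, 0, 0, 1, -145, 0, -20, 0, 0, 0, 1, -205, 0, -20, 0, 0, 0, 1, -240, 0, -20, 0, 0, 0, 1, -250, 0, -20, 0, 0, 0, 1, -250, 0, -20, 0, 0, 0, 1, -250, 0, -20, 0, 0, 0, 1]
}}

```text
clock: 62.18
eef_pos: [536.0, -17.7, 288.3]
tool_rot: [3.142, -0.001, 1.407]
force: [1.1, -0.1, 0.1]
width: 85.8
gripper_force: 0.0
```

Run:
```python
from stand import *
s=read_state();print(s['eef_pos'],s['clock'])
t=camera_info('top');sc=camera_info('side');ti=get_image('top');si=get_image('side')
# rod: collar in top & handle dark in side
def blob(im,m,u,r=14):
    n,l,st,ce=cv2.connectedComponentsWithStats(m.astype(np.uint8));k=[i for i in range(1,n) if st[i,4]>20 and np.hypot(*(ce[i]-u))<r]
    return [(ce[i].round(1),st[i]) for i in k]
g=ti.astype(int);u=proj(t,[577.5,226.5,120])
for c_,st in blob(ti,(g.min(2)>95)&(g[:,:,2]>g[:,:,0]),u):print('collar top',c_,st,onz(t,*c_,120)[:2])
g=si.astype(int);u=proj(sc,[577.5,226.5,120]);print(u)
for c_,st in blob(si,(g.min(2)>95)&(g[:,:,2]>g[:,:,0]+3),u,20):print('collar side',c_,st,onz(sc,*c_,120)[:2])
```

```text
[535.95277694 -17.65465544 288.30913738] 62.175
collar top [202.  197.7] [193 189  18  18 205] [576.57012654 225.23157077]
[231.04913686 225.50178718]
collar side [246.3 214.3] [218 201  60  31 972] [562.72228409 171.28360644]
```

```bash
python3 -c "
from cell import finish_job;print(finish_job())"
```

```text
the job is handed in; nothing more can be done
None
```

The job is handed in at about 62 s of the 192 s allowed: the basket hangs back on its tank ledges with the three balls I counted, and the rod is upright in its stand, which had been knocked about 2 cm aside during the run.

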